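# Pack and stack the two sample trays

## Robot

A 7-joint arm with a two-finger parallel gripper is mounted at the origin on a cart in front of the work surface, level with it; the furniture and walls round the work are solid. World frame = base frame: x ahead of the robot, y to its left, z up, the work surface at z = 0. Lengths are in mm, angles in rad, forces in N, time in s.
With the tool pointing down it reaches from about 400 to 875 mm from the base axis. Payload 4.4 kg.
Tool frame: the origin (TCP) lies between the finger pads; the fingertips stand ctrl.tcp_to_tips ahead of it and the grasp point (between the pads) lies 8 mm behind it (ctrl.tcp_to_tips is the distance from the TCP to the fingertips, in mm); z points along the fingers, y is the direction in which the jaws open and shut (so a half turn about z gives the same grasp; the last joint's range is limited). The gripper opens to 85 mm and grips with 20 to 120 N. Pads are 22 mm wide; open, the fingers measure 114 mm over their backs; the gripper's body (76 mm by 85 mm) begins 54 mm behind the grasp point. The pads swing forward as they close: fully open they stand 13 mm farther back than shut.
Start: joints at [1.076, 0.628, 0.038, 1.517, -0.027, 0.996, -0.02], TCP at [270.285, -591.155, 242.313] pointing down, gripper open.
Joint ranges: [-3.06, 3.06], [-0.37, 2.12], [-1.25, 1.32], [0.18, 2.47], [-1.1, 4.24], [0.23, 1.98], [-2.94, 2.94]. Speed limits (rad/s): [2.57, 2.57, 3.14, 3.14, 3.14, 3.14, 3.14].

## Interface

Orientations are given as [roll, pitch, yaw] about the fixed x, y, z axes, in that order (R = Rz(yaw) Ry(pitch) Rx(roll)).
In Python, from cell import ctrl gives the robot as it stands.
- The arm moves only by the tool send_rows, never from a script. Its argument "rows" is a list of rows, each an object of numbers: "x", "y", "z": the shift along the world's x, y, z in cm; "roll": the turn about the world's z in degrees; "claw": the closure, from 0 (fully open) to 1 (shut). A call has 1 to 5 rows; each row is the pose to reach, as a shift and turn from the pose commanded when the call began; what a row does not reach only later rows make up. A row lasts 1/12 s, in which the tool goes at most 41.7 mm and 7.16 degrees, less where a joint would pass 70% of its speed; a pose out of reach is approached as far as the arm can. A call with a gripper value outside its range is refused whole. The fingers move at their own pace and stop on an object; the grip force is fixed at half the most. Time passes only in rows, so rows that repeat a pose let the fingers close. It gives the time, the measured TCP pose, the force and the opening at its end, in the units of the state.
- ctrl.read_state(): the state, without advancing time (a new reading comes with each control period).
- ctrl.get_image(name): name is "scene" or "top" or "wrist"; returns (picture, depth): 384x512x3 uint8, blue, green, red; 384x512 float32, mm along the optical axis (not along the pixel's ray), 0 where there is no reading.
- ctrl.get_calibration(name): a dict with "intrinsics" (3x3 intrinsics, pixels), "dist_coeffs" ([k1, k2, p1, p2, k3] as OpenCV has them; the pictures are not rectified), "T" (4x4, takes a point from camera to world coordinates). Camera axes: x right, y down, z forward; pixel columns grow to the right and rows downward; lengths in mm; the calibration is good to about 2 mm. A picture is of the moment at which its call begins: read the wrist's pose just before it. get_calibration takes no time and is no camera call; for the wrist camera it gives the pose at the moment of the call.
- ctrl.finish_job(): hands the job in, once; it reports no verdict.
Trained networks look in the newest picture that a camera, given by its name, has taken for a name from the list of things; names that differ only in an ending like _2 or _b are one class to them, and where a whole thing is asked for, a point or a joint stands for the part that bears it (a point fixed in the world has none). Each returns a list of dicts, best first, with "confidence" (0 to 1); they miss things now and then, are a little off and sometimes report something else, mostly with a low value. They report only what shows in the picture. A call takes as long as a camera call. They do not tell look-alikes from the thing itself.
- ctrl.recognise(camera, query): "uv" ([column, row] in pixels, amid what is visible of it).
- ctrl.regions_of(camera, query): "region" (384x512 bool, what is visible of it) and "uv" ([column, row] in pixels, amid what is visible of it).
- ctrl.place_of(camera, query): "uv" ([column, row] in pixels: a listed point, or the origin of a listed thing).
The state is a dict: "clock": time; "qpos": joint angles; "qd": joint speeds; "tau": joint torques, N m; "eef_pos": TCP position; "tool_rot": TCP orientation; "force": force on the tool from outside, world axes, zero at the start; "torque": the same for the moment, N m; "width": finger opening in mm.
Only numpy, scipy, OpenCV 4.12 (cv2) and the standard library are available. Lean on these libraries where they do the work, as an engineer would, in place of code of your own. Each camera call takes 0.05 s, during which the arm holds its last target. There are 200 camera calls.

## Task

Pack the two sample trays: in each tray stand one lidded crucible in the bay at the orange end and one black-capped vial in the bay at the plain end. The grey tray stays where it is and the white tray ends up on top of it, turned end for end so that it sits level on the lugs inside the grey rim, with its orange end over the grey tray's plain end, instead of nesting down onto the samples. Keep crucibles and vials upright throughout, and leave the open crucible, the blue-capped vial and the tin alone.

Things in the scene. Friction and masses are not known exactly. Their poses are not given: they have to be found in the camera images.
- grey_tray: Lower tray, light grey, one end orange, 0.35 kg. Origin: centre of underside; +x to the orange end. Base 160 (x) by 116 mm, rim 185 by 141, 77 high; floor 2.5 thick. A ridge at x=0 (28 wide, 32 high) parts two bays, |x| 14 to 77. Columns in the long sides at x=-61 and +25 (28 wide, in to |y|=40 at the floor) end in flat lugs 68 above the underside: a tray turned 180 deg rests there with 6 mm play.
- white_tray: Upper tray: same moulding and frame in white, one end orange, 0.22 kg, empty, set the same way round as the grey one (within 35 deg). Mid-ridge hand tab: upright, 13 mm thick (x), 44 wide (y), flat faces from 32 to 64 mm above the underside, over the centre of mass: grip it there from above. Put on the same way round it slips down over the lugs. Both trays are loose and may swap places.
- crucible_a: White porcelain crucible with knobbed lid (fixed on), 45 mm across, 47 mm high, 45 g; grips like an upright cylinder of 45 mm. Origin: centre of underside, z up.
- crucible_b: Second lidded white porcelain crucible like crucible_a: 45 mm across, 47 mm high, 45 g. Origin: centre of underside, z up.
- vial_red: Upright glass sample vial, black screw cap, red-banded label, 26 mm across, 59 mm high, 35 g. Origin: centre of underside, z up.
- vial_green: Upright glass sample vial, black screw cap, green-banded label, 26 mm across, 59 mm high, 35 g. Origin: centre of underside, z up.
- open_crucible: Bystander: white porcelain crucible without a lid, 44 mm across, 36 mm high, loose. Origin: centre of underside.
- blue_vial: Bystander: glass vial with a bright blue cap, 26 mm across, 59 mm high, loose. Origin: centre of underside.
- tin: Bystander: round closed white-metal sample tin, 59 mm across, 34 mm high, loose. Origin: centre of underside.
Not all that is in view belongs to the job. What is shaped like the crucible_a but purple is not meant.

How it is judged:
By the outcome, as a careful person would: the job done as asked, in the order asked, and still so for the second after the job is handed in, with the robot touching nothing.
It also fails if it takes over 141 s, if anything falls off the work surface, if the arm or the gripper's body presses on something with over 40 N, if the wrist force passes 120 N, or if a joint passes its speed limit or range.

## Working session

There is one attempt and no reset: what is moved stays moved. The work goes in short steps, Python scripts to look and compute and a tool call to move; the robot and the scene stay as the last step left them, time stands still between calls to the robot, and variables do not carry over. Pictures are saved under pics/ and viewed, on a budget of 14 in all, crops included, one or two more only if the job needs it, and the job is handed in when it is done.

Besides the shell and the picture viewer there is one more tool, called after ">>>" as name([rows], argument=value, ...), one row to a line, values as JSON. send_rows: Moves the arm, as the interface text tells. Its arguments: {"type":"object","properties":{"rows":{"type":"array"}},"required":["rows"]}

```bash
mkdir -p pics; ls; cat > h.py <<'E'
import numpy as np,cv2
from cell import ctrl
def cloud(name):
    c=ctrl.get_calibration(name); im,d=ctrl.get_image(name)
    K=np.array(c["intrinsics"],float);D=np.array(c["dist_coeffs"],float);T=np.array(c["T"],float)
    h,w=d.shape; u,v=np.meshgrid(np.arange(w),np.arange(h))
    p=cv2.undistortPoints(np.stack([u,v],-1).reshape(-1,1,2).astype(np.float64),K,D).reshape(h,w,2)
    P=np.dstack([p[...,0]*d,p[...,1]*d,d])@T[:3,:3].T+T[:3,3]
    P[d<=0]=np.nan
    return im,d,P
E
python3 - <<'E'
from h import *
print(ctrl.tcp_to_tips, ctrl.read_state())
for n in("scene","top"):
    im,d,P=cloud(n); cv2.imwrite(f"pics/{n}0.png",cv2.resize(im,(800,600)))
    np.savez(f"{n}0.npz",im=im,P=P)
    print(n,np.array(ctrl.get_calibration(n)["T"]).round(2).tolist())
    for q in("grey_tray","white_tray","crucible_a","vial_red","open_crucible","blue_vial","tin"):
        for r in ctrl.regions_of(n,q):
            m=r["region"]; X=P[m]; X=X[~np.isnan(X[:,0])]
            if len(X)==0: continue
            zt=np.percentile(X[:,2],95); t=X[X[:,2]>zt-6]
            print(q,round(r["confidence"],2),np.round(r["uv"]),"zt",zt.round(),"n",len(X),"top",t.mean(0).round(),"ext",(np.percentile(t,97,0)-np.percentile(t,3,0)).round())
print(ctrl.read_state()["clock"])
E
```

```text
pics
11.0 {'clock': 0.0, 'qpos': array([ 1.07619104,  0.62933849,  0.03843732,  1.51839603, -0.02698084,
        0.9963044 , -0.01999833]), 'qd': array([-1.24360248e-03, -1.74294760e-03, -1.65029515e-04, -2.94227238e-03,
        1.27792429e-03, -2.07872166e-03,  5.20831828e-05]), 'tau': array([-7.12491401e-04, -5.63398826e+01,  1.22571845e+00, -1.93446815e+01,
        1.09481442e-02,  1.05473486e-02, -1.13634908e-05]), 'eef_pos': array([ 270.02510502, -590.5755232 ,  241.38498343]), 'tool_rot': array([-3.13966471e+00,  3.90837849e-05,  4.28820537e-01]), 'force': array([-0.02471601, -0.14786391, -0.3528902 ]), 'torque': array([-0.03763415, -0.00267001,  0.0353653 ]), 'width': 85.44050599538265}
scene [[-0.67, -0.46, 0.58, -285.07], [-0.74, 0.42, -0.52, 725.41], [-0.0, -0.78, -0.63, 834.95], [0.0, 0.0, 0.0, 1.0]]
grey_tray 0.97 [344. 144.] zt 75.0 n 2190 top [ 436. -350.   74.] ext [185. 145.   9.]
grey_tray 0.51 [278. 174.] zt 42.0 n 190 top [482. -76.  39.] ext [40. 40.  7.]
white_tray 0.81 [196. 206.] zt 76.0 n 3145 top [523. 205.  75.] ext [187. 147.   9.]
crucible_a 0.72 [136. 228
[... 870 characters left out ...]
 435. -357.   75.] ext [185. 146.   9.]
white_tray 0.79 [210. 175.] zt 75.0 n 2336 top [520. 203.  74.] ext [187. 146.  10.]
crucible_a 0.71 [352. 247.] zt 43.0 n 147 top [ 279. -264.   40.] ext [36. 37.  7.]
crucible_a 0.45 [292. 187.] zt 42.0 n 131 top [481. -80.  39.] ext [34. 34.  7.]
vial_red 0.62 [136. 187.] zt 61.0 n 87 top [506. 451.  59.] ext [17. 23.  6.]
open_crucible 0.63 [320. 188.] zt 61.0 n 72 top [ 476. -172.   59.] ext [22. 20.  7.]
open_crucible 0.41 [269. 186.] zt 36.0 n 134 top [482.   8.  34.] ext [37. 37.  9.]
blue_vial 0.61 [321. 188.] zt 61.0 n 70 top [ 476. -172.   59.] ext [22. 20.  7.]
tin 0.62 [340. 140.] zt 37.0 n 231 top [ 641. -241.   34.] ext [49. 49.  7.]
0.8
```

View pics/scene0.png

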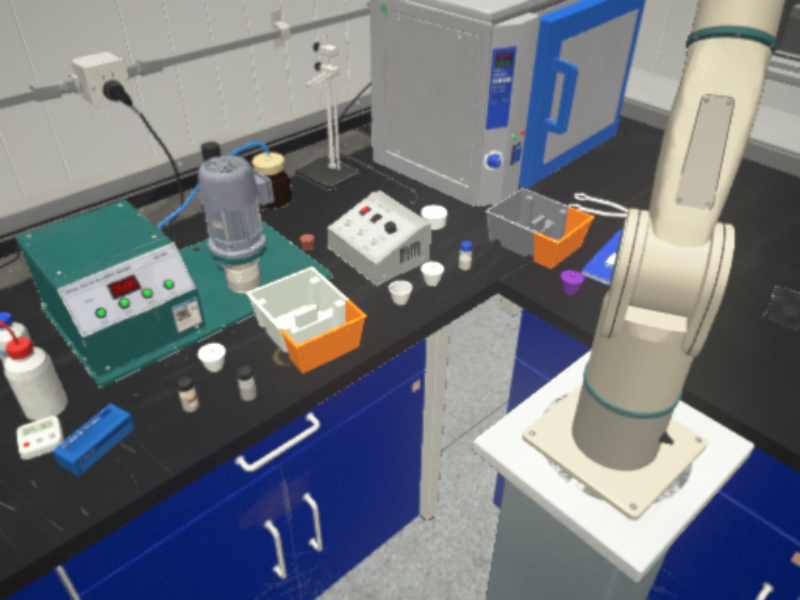

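View pics/top0.png

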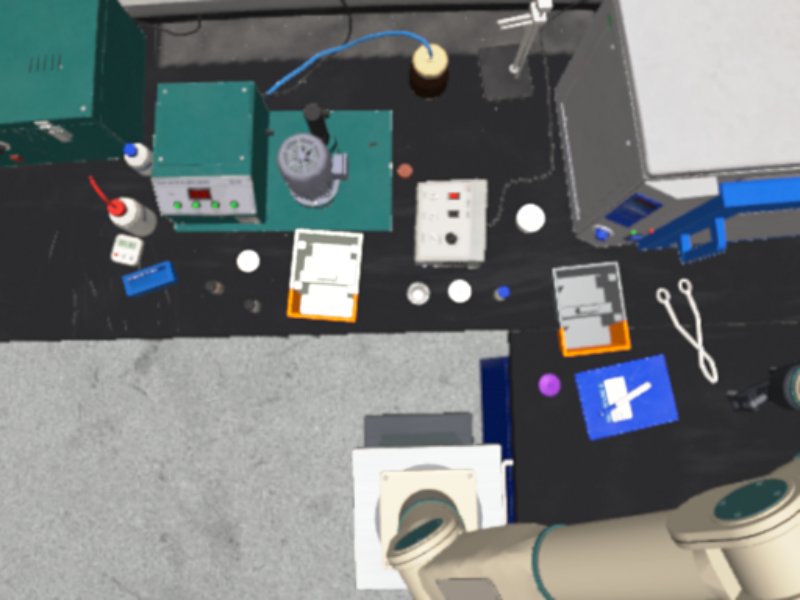

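Scene view: lidded white crucibles are at (211,357) and (432,272), with an open one at (400,291) and a purple look-alike at (571,282). Dark-capped vials are at (188,393) and (247,383), and the blue-capped one is at (465,255). The white tray is at (307,315) and the grey one at (540,228). Both orange ends face the robot. Next I confirm the candidates in a crop and measure the tray poses.

```bash
python3 - <<'E'
from h import *
s=np.load("scene0.npz");t=np.load("top0.npz")
a=cv2.resize(s["im"][205:275,95:215],None,fx=5,fy=5,interpolation=3)
b=cv2.resize(s["im"][150:200,230:350],None,fx=5,fy=5,interpolation=3)
cv2.imwrite("pics/crop1.png",np.vstack([a,b])[:600])
for n,z in(("scene",s),("top",t)):
    P=z["P"];im=z["im"].astype(int)
    for nm,c in(("white",(522,205)),("grey",(436,-353))):
        m=(abs(P[...,0]-c[0])<130)&(abs(P[...,1]-c[1])<115)&(P[...,2]>70)&(P[...,2]<82)
        r=cv2.minAreaRect(P[m][:,:2].astype(np.float32)); print(n,nm,np.round(r[0],1),np.round(r[1],1),round(r[2],2))
    for nm,box,zr in(("vials",(430,540,340,500),(52,66)),("cruc1",(530,590,350,410),(30,50)),("cruc2",(440,520,-110,-45),(30,50)),("open",(440,520,-30,40),(25,50))):
        m=(P[...,0]>box[0])&(P[...,0]<box[1])&(P[...,1]>box[2])&(P[...,1]<box[3])&(P[...,2]>zr[0])&(P[...,2]<zr[1])
        k,l=cv2.connectedComponents(m.astype(np.uint8))
        for i in range(1,k):
            X=P[l==i]
            if len(X)>8:
                v,u=np.argwhere(l==i).mean(0);print(n,nm,len(X),"uv",round(u),round(v),"mid",((X.max(0)+X.min(0))/2).round(1),"ext",np.ptp(X,axis=0).round(),"bgr",im[l==i].mean(0).round())
E
```

```text
scene white [522.3 206.7] [141.4 189.3] 84.02
scene grey [ 436.9 -346.8] [185.9 147.6] 5.43
scene vials 68 uv 156 238 mid [464.9 371.4  57. ] ext [24. 25. 10.] bgr [64. 67. 68.]
scene vials 72 uv 118 245 mid [505.7 455.1  57.9] ext [25. 24. 10.] bgr [61. 63. 63.]
scene cruc1 171 uv 136 226 mid [562.1 377.3  39.2] ext [45. 43. 18.] bgr [241. 244. 245.]
scene cruc2 108 uv 276 172 mid [484.2 -77.8  38.6] ext [45. 45. 15.] bgr [241. 245. 245.]
scene open 84 uv 256 184 mid [481.9  11.3  32.4] ext [44. 45. 14.] bgr [206. 215. 217.]
top white [519.7 202.9] [141.7 185.5] 84.08
top grey [ 435.8 -351.3] [184.1 143.4] 4.78
top vials 47 uv 134 182 mid [506.5 450.8  57.8] ext [24. 24. 10.] bgr [66. 67. 70.]
top vials 42 uv 159 195 mid [463.7 367.8  57.4] ext [23. 22. 10.] bgr [64. 64. 65.]
top cruc1 136 uv 158 167 mid [559.6 376.1  40.1] ext [43. 43. 19.] bgr [250. 251. 252.]
top cruc2 140 uv 294 186 mid [482.6 -81.2  38. ] ext [41. 41. 15.] bgr [253. 254. 254.]
top open 51 uv 268 187 mid [480.2   5.9  32.1] ext [39. 41. 14.] bgr [199. 202. 205.]
```

View pics/crop1.png

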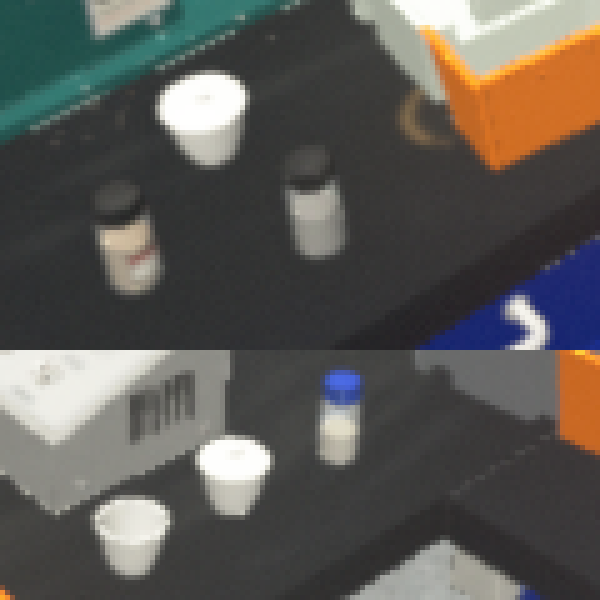

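The crop settles it. Both vials have black caps: the one at (505,455) has a red band, and the one at (465,370) must be green. The crucibles at (560,377) and (483,-79) have knobbed lids and are the ones meant. The one at (481,9) is open. I move over the grey tray for a wrist view.

>>> send_rows([
  {"x": 4,"y": 0,"z": 4},
  {"x": 7,"y": 2,"z": 7,"roll": -5},
  {"x": 8,"y": 6,"z": 9,"roll": -10},
  {"x": 8,"y": 10,"z": 10,"roll": -15},
  {"x": 8,"y": 12,"z": 10,"roll": -20},
])

```text
$.rows[0]: bad value
```

>>> send_rows([
  {"x": 2,"y": 3},
  {"x": 4,"y": 6},
  {"x": 6,"y": 9},
  {"x": 8,"y": 12},
  {"x": 8,"y": 12},
])

```text
$.rows[0]: bad value
```

```bash
python3 - <<'E'
from h import *
s=ctrl.read_state();print(s["eef_pos"],s["tool_rot"],s["force"])
im,d,P=cloud("wrist");cv2.imwrite("pics/w1.png",im);np.savez("w1.npz",im=im,P=P)
print(np.array(ctrl.get_calibration("wrist")["T"]).round(2).tolist())
m=(abs(P[...,0]-436)<130)&(abs(P[...,1]+351)<115)&(P[...,2]>70)&(P[...,2]<82)
r=cv2.minAreaRect(P[m][:,:2].astype(np.float32)); print(r)
E
```

```text
[ 270.2945306  -591.17456498  242.3534178 ] [ 3.14150430e+00 -3.61911962e-05  4.28738816e-01] [0.5609467  0.40850261 1.06566039]
[[0.42, -0.87, -0.27, 339.26], [-0.91, -0.4, -0.12, -560.17], [0.0, 0.3, -0.95, 373.66], [0.0, 0.0, 0.0, 1.0]]
((346.5939636230469, -374.8932800292969), (31.015708923339844, 120.24746704101562), 20.08597183227539)
```

View pics/w1.png

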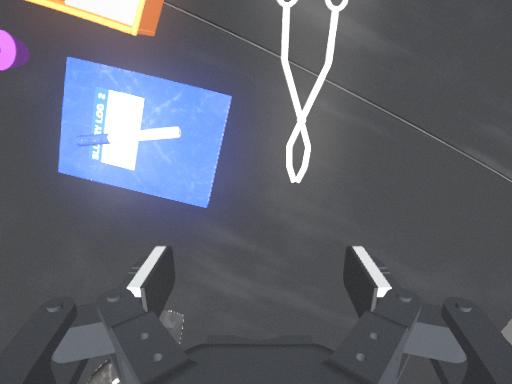

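>>> send_rows([
  {"x": 4,"y": 0,"z": 0,"roll": 0,"claw": 0},
  {"x": 7,"y": 2,"z": 2,"roll": -5,"claw": 0},
  {"x": 9,"y": 5,"z": 4,"roll": -10,"claw": 0},
  {"x": 11,"y": 8,"z": 6,"roll": -15,"claw": 0},
  {"x": 12,"y": 11,"z": 8,"roll": -20,"claw": 0},
])

```text
clock: 1.27
eef_pos: [393.4, -478.9, 322.6]
tool_rot: [-3.141, -0.002, 0.078]
force: [1.1, -0.2, 1.3]
width: 85.2
```

>>> send_rows([
  {"x": 2,"y": 3,"z": 0,"roll": 0,"claw": 0},
  {"x": 4,"y": 6,"z": 1,"roll": 0,"claw": 0},
  {"x": 6,"y": 9,"z": 2,"roll": 0,"claw": 0},
  {"x": 8,"y": 12,"z": 2,"roll": 0,"claw": 0},
  {"x": 8,"y": 13,"z": 2,"roll": 0,"claw": 0},
])

```text
clock: 1.68
eef_pos: [475.9, -344.5, 343.0]
tool_rot: [-3.139, -0.005, 0.089]
force: [1.1, 0.3, -0.6]
width: 85.3
```

>>> send_rows([
  {"x": 0,"y": 0,"z": 0,"roll": 0,"claw": 0},
  {"x": 0,"y": 0,"z": 0,"roll": 0,"claw": 0},
  {"x": 0,"y": 0,"z": 0,"roll": 0,"claw": 0},
])

```text
clock: 1.93
eef_pos: [469.2, -352.8, 342.3]
tool_rot: [3.14, 0.001, 0.078]
force: [-0.0, -1.0, -0.3]
width: 85.1
```

```bash
python3 - <<'E'
from h import *
s=ctrl.read_state();print(s["eef_pos"],s["tool_rot"],s["force"])
im,d,P=cloud("wrist");cv2.imwrite("pics/w1.png",im);np.savez("w1.npz",im=im,P=P)
print(np.array(ctrl.get_calibration("wrist")["T"]).round(2).tolist())
m=(abs(P[...,0]-436)<130)&(abs(P[...,1]+351)<115)&(P[...,2]>70)&(P[...,2]<82)
r=cv2.minAreaRect(P[m][:,:2].astype(np.float32)); print(r)
E
```

```text
[ 469.24182537 -352.76382882  342.30422373] [3.14045251e+00 7.39222677e-04 7.75473687e-02] [-0.04562955 -0.99344947 -0.25041498]
[[0.08, -0.95, -0.3, 544.79], [-1.0, -0.07, -0.02, -347.5], [0.0, 0.3, -0.95, 473.5], [0.0, 0.0, 0.0, 1.0]]
((435.12835693359375, -350.5010681152344), (185.22071838378906, 141.4459991455078), 4.4361677169799805)
```

View pics/w1.png

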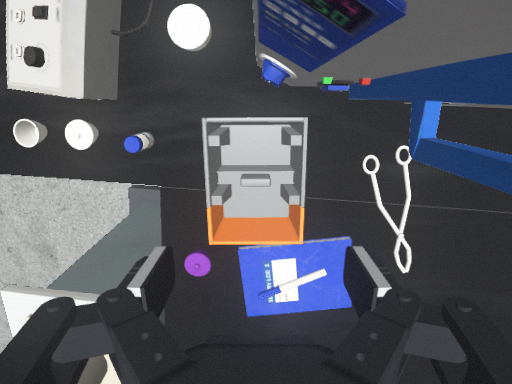

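```bash
cat >> h.py <<'E'
def blobs(P,im,box,zr,mn=8):
    m=(P[...,0]>box[0])&(P[...,0]<box[1])&(P[...,1]>box[2])&(P[...,1]<box[3])&(P[...,2]>zr[0])&(P[...,2]<zr[1])
    k,l=cv2.connectedComponents(m.astype(np.uint8))
    for i in range(1,k):
        X=P[l==i]
        if len(X)>mn:
            v,u=np.argwhere(l==i).mean(0);print(len(X),"uv",round(u),round(v),"mid",((X.max(0)+X.min(0))/2).round(1),"ext",np.ptp(X,axis=0).round(1),"circ",[np.round(q,1) for q in cv2.minEnclosingCircle(X[:,:2].astype(np.float32))])
def tray(P,c):
    m=(abs(P[...,0]-c[0])<125)&(abs(P[...,1]-c[1])<110)&(P[...,2]>c[2]-6)&(P[...,2]<c[2]+5)
    r=cv2.minAreaRect(P[m][:,:2].astype(np.float32)); print(r)
E
python3 - <<'E'
from h import *
z=np.load("w1.npz");P=z["P"];im=z["im"]
blobs(P,im,(440,520,-200,40),(28,62))
# grey tray section in tray frame
a=np.deg2rad(184.44);R=np.array([[np.cos(a),np.sin(a)],[-np.sin(a),np.cos(a)]])
X=P.reshape(-1,3);X=X[~np.isnan(X[:,0])];L=(X[:,:2]-[435.1,-350.5])@R.T
for x in range(-90,95,6):
    m=(abs(L[:,0]-x)<3)&(abs(L[:,1])<8); print(x,np.round(np.percentile(X[m,2],[10,50,90])) if m.any() else None,end="; ")
E
```

```text
308 uv 25 133 mid [480.3   8.7  32.8] ext [43.3 43.7  9.6] circ [array([481. ,   8.2]), np.float64(22.4)]
684 uv 79 134 mid [483.5 -80.2  37.7] ext [42.5 45.1 19.4] circ [array([482.8, -80.5]), np.float64(23.5)]
373 uv 136 143 mid [ 476.8 -172.1   44.4] ext [25.5 25.1 32.6] circ [array([ 476.9, -172.2]), np.float64(13.1)]
-90 [-0. 75. 77.]; -84 [32. 54. 56.]; -78 [1. 3. 8.]; -72 [1. 2. 3.]; -66 [1. 2. 3.]; -60 [1. 2. 4.]; -54 [  2. 426. 428.]; -48 [410. 415. 420.]; -42 [405. 412. 419.]; -36 [1. 2. 3.]; -30 [1. 2. 4.]; -24 [1. 2. 3.]; -18 [1. 2. 3.]; -12 [ 3. 18. 31.]; -6 [32. 51. 64.]; 0 [63. 64. 65.]; 6 [63. 63. 64.]; 12 None; 18 None; 24 [1. 2. 3.]; 30 [2. 3. 4.]; 36 [1. 2. 3.]; 42 [2. 3. 4.]; 48 [2. 2. 4.]; 54 [1. 2. 3.]; 60 [1. 3. 3.]; 66 [1. 2. 4.]; 72 [1. 2. 3.]; 78 [ 2. 12. 26.]; 84 [33. 54. 73.]; 90 [75. 76. 77.];
```

>>> send_rows([
  {"x": 0,"y": 4,"z": -1,"roll": 0,"claw": 0},
  {"x": 0,"y": 8,"z": -2,"roll": 0,"claw": 0},
  {"x": 0,"y": 12,"z": -3,"roll": 0,"claw": 0},
  {"x": 1,"y": 16,"z": -4,"roll": 0,"claw": 0},
  {"x": 1.3,"y": 20,"z": -5,"roll": 0,"claw": 0},
])

```text
clock: 2.4
eef_pos: [483.6, -151.9, 292.2]
tool_rot: [3.141, -0.001, 0.076]
force: [2.2, 0.6, 0.4]
width: 85.2
```

>>> send_rows([
  {"x": 0,"y": 3.5,"z": -2,"roll": 0,"claw": 0},
  {"x": 0,"y": 6,"z": -5,"roll": 0,"claw": 0},
  {"x": 0,"y": 7.1,"z": -9,"roll": 0,"claw": 0},
  {"x": 0,"y": 7.1,"z": -13,"roll": 0,"claw": 0},
  {"x": 0,"y": 7.1,"z": -16,"roll": 0,"claw": 0},
])

```text
clock: 2.82
eef_pos: [482.5, -80.8, 130.1]
tool_rot: [3.142, 0.001, 0.079]
force: [-0.2, 0.4, -0.1]
width: 85.3
```

>>> send_rows([
  {"x": 0,"y": 0,"z": -3,"roll": 0,"claw": 0},
  {"x": 0,"y": 0,"z": -6,"roll": 0,"claw": 0},
  {"x": 0,"y": 0,"z": -9,"roll": 0,"claw": 0},
  {"x": 0,"y": 0,"z": -11,"roll": 0,"claw": 0},
  {"x": 0,"y": 0,"z": -11,"roll": 0,"claw": 0},
])

```text
clock: 3.23
eef_pos: [480.8, -82.0, 18.8]
tool_rot: [-3.141, 0.007, 0.077]
force: [0.4, -0.6, -0.4]
width: 85.4
```

>>> send_rows([
  {"x": 0,"y": 0,"z": 0,"roll": 0,"claw": 0.6},
  {"x": 0,"y": 0,"z": 0,"roll": 0,"claw": 0.8},
  {"x": 0,"y": 0,"z": 0,"roll": 0,"claw": 1},
  {"x": 0,"y": 0,"z": 0,"roll": 0,"claw": 1},
  {"x": 0,"y": 0,"z": 0,"roll": 0,"claw": 1},
])

```text
clock: 3.65
eef_pos: [484.5, -81.1, 24.2]
tool_rot: [3.141, -0.003, 0.079]
force: [-1.6, -0.3, 5.8]
width: 43.8
```

>>> send_rows([
  {"x": 0,"y": 0,"z": 1,"roll": 0,"claw": 1},
  {"x": 0,"y": 0,"z": 4,"roll": 0,"claw": 1},
  {"x": 0,"y": 0,"z": 7,"roll": 0,"claw": 1},
  {"x": 0,"y": 0,"z": 10,"roll": 0,"claw": 1},
  {"x": 0,"y": 0,"z": 13,"roll": 0,"claw": 1},
])

```text
clock: 4.07
eef_pos: [483.1, -80.4, 155.0]
tool_rot: [3.141, -0.001, 0.08]
force: [2.1, -0.1, -1.3]
width: 43.9
```

>>> send_rows([
  {"x": -1,"y": -2,"z": 0,"roll": 0,"claw": 1},
  {"x": -2,"y": -5,"z": 0,"roll": 0,"claw": 1},
  {"x": -3,"y": -8,"z": 0,"roll": 0,"claw": 1},
  {"x": -4,"y": -11.5,"z": 0,"roll": 0,"claw": 1},
  {"x": -5,"y": -15,"z": 0,"roll": 0,"claw": 1},
])

```text
clock: 4.48
eef_pos: [432.9, -231.6, 154.0]
tool_rot: [3.141, -0.002, 0.081]
force: [0.2, -1.1, -0.3]
width: 43.5
```

>>> send_rows([
  {"x": -1,"y": -3,"z": 0,"roll": 0,"claw": 1},
  {"x": -2,"y": -6,"z": 0,"roll": 0,"claw": 1},
  {"x": -3,"y": -9,"z": 0,"roll": 0,"claw": 1},
  {"x": -4.5,"y": -12.4,"z": 0,"roll": 0,"claw": 1},
  {"x": -4.5,"y": -12.4,"z": 0,"roll": 0,"claw": 1},
])

```text
clock: 4.9
eef_pos: [383.8, -363.1, 154.0]
tool_rot: [3.135, 0.001, 0.069]
force: [0.1, -1.3, -0.8]
width: 43.9
```

```bash
python3 - <<'E'
from h import *
s=ctrl.read_state();print(s["clock"],s["eef_pos"],s["tool_rot"],s["force"],s["width"])
im,d,P=cloud("wrist");cv2.imwrite("pics/w2.png",im)
tray(P,(435,-350.5,77))
E
```

```text
4.9 [ 383.81077292 -363.11667273  154.01739043] [3.13459638e+00 7.45870888e-04 6.87898308e-02] [ 0.14851993 -1.29039494 -0.83929638] 43.91211929764829
((434.74658203125, -350.8282775878906), (182.7728271484375, 141.6266632080078), 4.59701681137085)
```

View pics/w2.png

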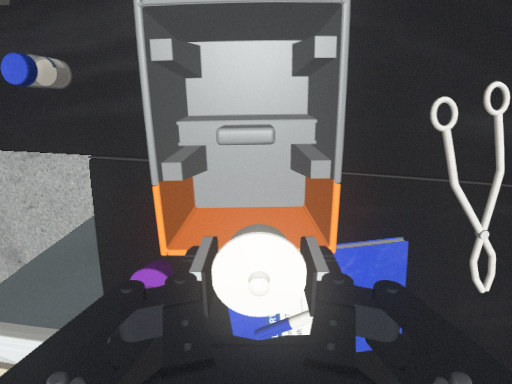

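The crucible is held upright at (258,270), over the orange bay. The tray hasn't moved. Lowering.

>>> send_rows([
  {"x": 0,"y": 0,"z": 0,"roll": 0,"claw": 1},
  {"x": 0,"y": 0,"z": -2,"roll": 0,"claw": 1},
  {"x": 0,"y": 0,"z": -5,"roll": 0,"claw": 1},
  {"x": 0,"y": 0,"z": -8,"roll": 0,"claw": 1},
  {"x": 0,"y": 0,"z": -10,"roll": 0,"claw": 1},
])

```text
clock: 5.37
eef_pos: [388.9, -352.0, 51.2]
tool_rot: [-3.14, 0.0, 0.083]
force: [0.2, 0.4, -0.0]
width: 44.1
```

>>> send_rows([
  {"x": 0,"y": 0,"z": -1,"roll": 0,"claw": 1},
  {"x": 0,"y": 0,"z": -1.8,"roll": 0,"claw": 1},
  {"x": 0,"y": 0,"z": -2.4,"roll": 0,"claw": 1},
  {"x": 0,"y": 0,"z": -2.6,"roll": 0,"claw": 1},
  {"x": 0,"y": 0,"z": -2.6,"roll": 0,"claw": 1},
])

```text
clock: 5.78
eef_pos: [388.9, -354.5, 27.2]
tool_rot: [3.141, -0.001, 0.08]
force: [0.2, 0.8, -0.3]
width: 43.8
```

>>> send_rows([
  {"x": 0,"y": 0,"z": 0,"roll": 0,"claw": 1},
  {"x": 0,"y": 0,"z": 0,"roll": 0,"claw": 1},
])

```text
clock: 5.95
eef_pos: [388.8, -355.0, 27.2]
tool_rot: [3.14, -0.001, 0.08]
force: [-0.2, 0.4, 0.0]
width: 43.5
```

>>> send_rows([
  {"x": 0,"y": 0,"z": -0.2,"roll": 0,"claw": 1},
  {"x": 0,"y": 0,"z": -0.2,"roll": 0,"claw": 1},
  {"x": 0,"y": 0,"z": -0.2,"roll": 0,"claw": 0.3},
  {"x": 0,"y": 0,"z": -0.2,"roll": 0,"claw": 0.3},
  {"x": 0,"y": 0,"z": -0.2,"roll": 0,"claw": 0.3},
])

```text
clock: 6.37
eef_pos: [388.4, -354.7, 24.6]
tool_rot: [3.141, -0.0, 0.08]
force: [-0.4, -0.3, -0.2]
width: 60.0
```

>>> send_rows([
  {"x": 0,"y": 0,"z": 2,"roll": 0,"claw": 0.3},
  {"x": 0,"y": 0,"z": 5,"roll": 0,"claw": 0.3},
  {"x": 0,"y": 0,"z": 9,"roll": 0,"claw": 0.3},
  {"x": 0,"y": 0,"z": 13,"roll": 0,"claw": 0.3},
  {"x": 0,"y": 0,"z": 16,"roll": 0,"claw": 0.3},
])

```text
clock: 6.78
eef_pos: [388.6, -354.9, 187.1]
tool_rot: [3.14, -0.001, 0.08]
force: [1.0, -0.6, -0.8]
width: 60.1
```

>>> send_rows([
  {"x": 1,"y": 4,"z": 0.5,"roll": 0,"claw": 0},
  {"x": 2,"y": 8,"z": 1,"roll": 0,"claw": 0},
  {"x": 3,"y": 12,"z": 1.5,"roll": 0,"claw": 0},
  {"x": 4,"y": 16,"z": 2,"roll": 0,"claw": 0},
  {"x": 5,"y": 20,"z": 2.5,"roll": 0,"claw": 0},
])

```text
clock: 7.2
eef_pos: [438.2, -152.8, 209.6]
tool_rot: [-3.142, -0.0, 0.079]
force: [0.4, -0.5, -0.0]
width: 85.3
```

>>> send_rows([
  {"x": 0.5,"y": 4,"z": 1,"roll": 0,"claw": 0},
  {"x": 1,"y": 8,"z": 2,"roll": 0,"claw": 0},
  {"x": 1.5,"y": 12,"z": 3,"roll": 0,"claw": 0},
  {"x": 2,"y": 16,"z": 4,"roll": 0,"claw": 0},
  {"x": 2.5,"y": 20,"z": 5,"roll": 0,"claw": 0},
])

```text
clock: 7.62
eef_pos: [462.9, 47.3, 259.9]
tool_rot: [3.141, 0.0, 0.08]
force: [0.7, -0.3, -0.5]
width: 85.5
```

>>> send_rows([
  {"x": 0.5,"y": 4,"z": 0,"roll": 0,"claw": 0},
  {"x": 1,"y": 8,"z": 0,"roll": 0,"claw": 0},
  {"x": 1.5,"y": 12,"z": 0,"roll": 0,"claw": 0},
  {"x": 2,"y": 16,"z": 0,"roll": 0,"claw": 0},
  {"x": 2.5,"y": 20,"z": 0,"roll": 0,"claw": 0},
])

```text
clock: 8.03
eef_pos: [488.0, 247.3, 259.3]
tool_rot: [3.141, 0.0, 0.08]
force: [1.1, 0.3, -0.3]
width: 85.2
```

```bash
python3 - <<'E'
from h import *
s=ctrl.read_state();print(s["clock"],s["eef_pos"],s["tool_rot"],s["force"],s["width"])
im,d,P=cloud("wrist")
im,d,P=cloud("wrist");cv2.imwrite("pics/w3.png",im);np.savez("w3.npz",im=im,P=P)
print(ctrl.read_state()["eef_pos"])
tray(P,(521,204,77))
blobs(P,im,(430,600,340,500),(38,66))
E
```

```text
8.0333 [487.95775037 247.32920466 259.28175788] [3.14132495e+00 1.91034716e-04 7.97874382e-02] [ 1.11007936  0.2987327  -0.27284847] 85.22732168491838
[487.30665049 254.17485104 259.07566761]
((520.4521484375, 203.9678955078125), (141.43368530273438, 185.69166564941406), 83.84818267822266)
713 uv 165 98 mid [562.  374.4  43.2] ext [43.2 40.2 10.4] circ [array([561.7, 374.5]), np.float64(22.0)]
521 uv 99 140 mid [507.4 451.3  49.4] ext [25.4 26.1 22.5] circ [array([507.1, 451.4]), np.float64(13.2)]
461 uv 168 181 mid [465.8 367.6  49.9] ext [24.8 24.3 22. ] circ [array([465.6, 367.6]), np.float64(13.0)]
```

View pics/w3.png

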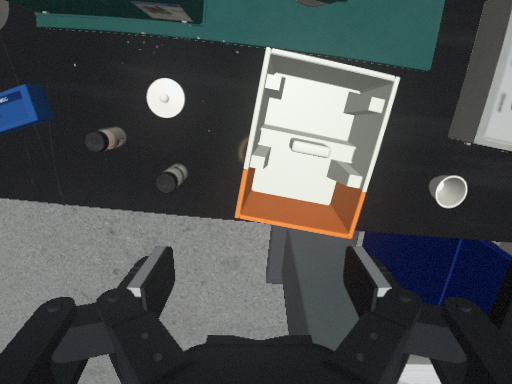

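View: the white tray is at (315,145) with its orange end down. The lidded crucible is at (165,98), the red vial at (105,138) and the green vial at (172,178). I take the nearer (green) vial for the grey tray.

>>> send_rows([
  {"x": -0.5,"y": 3,"z": -2,"roll": 0,"claw": 0},
  {"x": -1,"y": 6,"z": -4,"roll": 0,"claw": 0},
  {"x": -1.8,"y": 9,"z": -6.5,"roll": 0,"claw": 0},
  {"x": -2.3,"y": 11.5,"z": -9,"roll": 0,"claw": 0},
  {"x": -2.3,"y": 12.2,"z": -11,"roll": 0,"claw": 0},
])

```text
clock: 8.55
eef_pos: [462.3, 372.2, 147.5]
tool_rot: [-3.139, 0.002, 0.086]
force: [0.2, 0.5, 0.6]
width: 85.2
```

>>> send_rows([
  {"x": 0,"y": 0,"z": -2,"roll": 0,"claw": 0},
  {"x": 0,"y": 0,"z": -5,"roll": 0,"claw": 0},
  {"x": 0,"y": 0,"z": -8,"roll": 0,"claw": 0},
  {"x": 0,"y": 0,"z": -11,"roll": 0,"claw": 0},
  {"x": 0,"y": 0,"z": -12.1,"roll": 0,"claw": 0},
])

```text
clock: 8.97
eef_pos: [463.2, 365.0, 24.5]
tool_rot: [3.137, 0.005, 0.08]
force: [0.0, -0.3, -1.2]
width: 85.2
```

>>> send_rows([
  {"x": 0,"y": 0,"z": 0,"roll": 0,"claw": 0},
  {"x": 0,"y": 0,"z": 0,"roll": 0,"claw": 0},
  {"x": 0,"y": 0,"z": 0,"roll": 0,"claw": 0.5},
  {"x": 0,"y": 0,"z": 0,"roll": 0,"claw": 0.7},
  {"x": 0,"y": 0,"z": 0,"roll": 0,"claw": 1},
])

```text
clock: 9.38
eef_pos: [466.2, 368.2, 30.1]
tool_rot: [-3.14, -0.002, 0.08]
force: [0.5, -0.1, -0.3]
width: 51.4
```

>>> send_rows([
  {"x": 0,"y": 0,"z": 0,"roll": 0,"claw": 1},
  {"x": 0,"y": 0,"z": 0,"roll": 0,"claw": 1},
  {"x": 0,"y": 0,"z": 0,"roll": 0,"claw": 1},
])

```text
clock: 9.63
eef_pos: [465.7, 367.8, 29.4]
tool_rot: [-3.141, -0.001, 0.08]
force: [-0.9, -1.0, 7.0]
width: 24.9
```

>>> send_rows([
  {"x": 0,"y": 0,"z": 1,"roll": 0,"claw": 1},
  {"x": 0,"y": 0,"z": 4,"roll": 0,"claw": 1},
  {"x": 0,"y": 0,"z": 8,"roll": 0,"claw": 1},
  {"x": 0,"y": 0,"z": 12,"roll": 0,"claw": 1},
  {"x": 0,"y": -1,"z": 16,"roll": 0,"claw": 1},
])

```text
clock: 10.05
eef_pos: [464.4, 359.4, 190.6]
tool_rot: [-3.14, -0.0, 0.082]
force: [1.0, 1.1, -0.4]
width: 24.9
```

>>> send_rows([
  {"x": 0,"y": -2,"z": 1,"roll": 0,"claw": 1},
  {"x": -0.5,"y": -5,"z": 2,"roll": 0,"claw": 1},
  {"x": -1,"y": -9,"z": 2,"roll": 0,"claw": 1},
  {"x": -1.5,"y": -13,"z": 2,"roll": 0,"claw": 1},
  {"x": -2,"y": -17,"z": 2,"roll": 0,"claw": 1},
])

```text
clock: 10.47
eef_pos: [444.6, 185.9, 209.2]
tool_rot: [-3.141, -0.001, 0.081]
force: [0.2, -0.6, -0.3]
width: 24.7
```

>>> send_rows([
  {"x": 0,"y": -4,"z": 0,"roll": 0,"claw": 1},
  {"x": 0,"y": -8,"z": 0,"roll": 0,"claw": 1},
  {"x": 0,"y": -12,"z": 0,"roll": 0,"claw": 1},
  {"x": 0,"y": -16,"z": 0,"roll": 0,"claw": 1},
  {"x": 0,"y": -20,"z": 0,"roll": 0,"claw": 1},
])

```text
clock: 10.88
eef_pos: [444.8, -14.4, 209.1]
tool_rot: [3.141, -0.001, 0.08]
force: [1.2, 1.0, 0.7]
width: 24.8
```

>>> send_rows([
  {"x": 0,"y": -4,"z": 0,"roll": 0,"claw": 1},
  {"x": 1,"y": -8,"z": 0,"roll": 0,"claw": 1},
  {"x": 2,"y": -12,"z": 0,"roll": 0,"claw": 1},
  {"x": 3,"y": -16,"z": 0,"roll": 0,"claw": 1},
  {"x": 3.5,"y": -20,"z": 0,"roll": 0,"claw": 1},
])

```text
clock: 11.3
eef_pos: [481.0, -214.6, 209.2]
tool_rot: [3.141, -0.002, 0.08]
force: [1.4, 0.4, -0.6]
width: 24.4
```

>>> send_rows([
  {"x": 0,"y": -4,"z": -0.5,"roll": 0,"claw": 1},
  {"x": 0,"y": -8,"z": -1,"roll": 0,"claw": 1},
  {"x": 0,"y": -11,"z": -2,"roll": 0,"claw": 1},
  {"x": 0,"y": -13,"z": -4,"roll": 0,"claw": 1},
  {"x": 0,"y": -13.5,"z": -7,"roll": 0,"claw": 1},
])

```text
clock: 11.72
eef_pos: [480.6, -354.4, 140.3]
tool_rot: [3.134, -0.005, 0.074]
force: [0.2, -1.0, -0.4]
width: 24.7
```

```bash
python3 - <<'E'
from h import *
s=ctrl.read_state();print(s["clock"],s["eef_pos"],s["tool_rot"],s["force"],s["width"])
for i in range(3): im,d,P=cloud("wrist")
cv2.imwrite("pics/w4.png",im)
print(ctrl.read_state()["eef_pos"])
tray(P,(435,-350.5,77))
blobs(P,im,(350,420,-390,-320),(35,66))
E
```

```text
11.7167 [ 480.57746519 -354.39479531  140.34461672] [ 3.13436526 -0.0045525   0.07361832] [ 0.2121543  -0.9790592  -0.43174118] 24.718533816269286
[ 478.34866823 -346.77207811  136.88204012]
((443.5365295410156, -350.03485107421875), (168.70663452148438, 141.13290405273438), 4.644525527954102)
1135 uv 261 328 mid [ 353.8 -357.3   46.8] ext [ 7.6 65.3 23.5] circ [array([ 353.9, -357.3]), np.float64(32.8)]
```

View pics/w4.png

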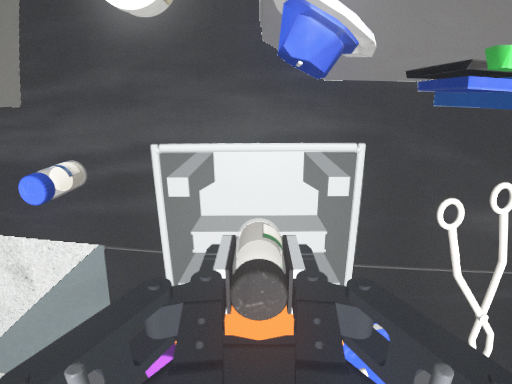

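The green vial is held upright at (260,280), over the plain bay. Lowering and releasing with a small opening.

>>> send_rows([
  {"x": 0,"y": 0,"z": -2,"roll": 0,"claw": 1},
  {"x": 0,"y": 0,"z": -5,"roll": 0,"claw": 1},
  {"x": 0,"y": 0,"z": -7.5,"roll": 0,"claw": 1},
  {"x": 0,"y": 0,"z": -9.5,"roll": 0,"claw": 1},
  {"x": 0,"y": 0,"z": -10.2,"roll": 0,"claw": 1},
])

```text
clock: 12.28
eef_pos: [480.3, -345.5, 35.7]
tool_rot: [-3.139, 0.001, 0.082]
force: [-0.6, -1.4, -0.3]
width: 24.5
```

>>> send_rows([
  {"x": 0,"y": 0,"z": -0.3,"roll": 0,"claw": 1},
  {"x": 0,"y": 0,"z": -0.5,"roll": 0,"claw": 1},
  {"x": 0,"y": 0,"z": -0.5,"roll": 0,"claw": 1},
  {"x": 0,"y": 0,"z": -0.5,"roll": 0,"claw": 1},
])

```text
clock: 12.62
eef_pos: [481.2, -348.0, 33.0]
tool_rot: [3.14, -0.002, 0.08]
force: [0.6, 1.2, -0.7]
width: 24.4
```

>>> send_rows([
  {"x": 0,"y": 0,"z": 0,"roll": 0,"claw": 0.53},
  {"x": 0,"y": 0,"z": 0,"roll": 0,"claw": 0.53},
  {"x": 0,"y": 0,"z": 0,"roll": 0,"claw": 0.53},
])

```text
clock: 12.87
eef_pos: [480.6, -347.8, 32.1]
tool_rot: [3.141, -0.001, 0.08]
force: [0.5, -0.1, 0.4]
width: 40.1
```

>>> send_rows([
  {"x": 0,"y": 0,"z": 2,"roll": 0,"claw": 0.53},
  {"x": 0,"y": 0,"z": 5,"roll": 0,"claw": 0.53},
  {"x": 0,"y": 0,"z": 9,"roll": 0,"claw": 0.53},
  {"x": 0,"y": 0,"z": 13,"roll": 0,"claw": 0.53},
  {"x": 0,"y": 0,"z": 17,"roll": 0,"claw": 0.53},
])

```text
clock: 13.28
eef_pos: [479.8, -347.3, 203.2]
tool_rot: [-3.141, 0.0, 0.08]
force: [0.8, -0.6, 0.4]
width: 40.1
```

>>> send_rows([
  {"x": 0,"y": 0,"z": 4,"roll": 0,"claw": 0},
  {"x": 0,"y": 0,"z": 8,"roll": 0,"claw": 0},
  {"x": 0,"y": 0,"z": 10,"roll": 0,"claw": 0},
  {"x": 0,"y": 0,"z": 10,"roll": 0,"claw": 0},
  {"x": 0,"y": 0,"z": 10,"roll": 0,"claw": 0},
])

```text
clock: 13.7
eef_pos: [480.6, -347.8, 302.9]
tool_rot: [3.14, -0.002, 0.08]
force: [-0.3, -0.3, 0.1]
width: 85.5
```

```bash
python3 - <<'E'
from h import *
s=ctrl.read_state();print(s["clock"],s["eef_pos"],s["tool_rot"],s["force"],s["width"])
for i in range(2): im,d,P=cloud("wrist")
cv2.imwrite("pics/w5.png",im);np.savez("w5.npz",im=im,P=P)
tray(P,(435,-350.5,77))
blobs(P,im,(360,420,-390,-320),(35,66))
blobs(P,im,(450,510,-390,-320),(35,62))
E
```

```text
13.7 [ 480.58123293 -347.83435693  302.87217104] [ 3.13971146e+00 -2.37222591e-03  7.95103628e-02] [-0.33050546 -0.34342476  0.1175112 ] 85.50259312580202
((435.1338806152344, -350.5218200683594), (185.8199005126953, 141.68606567382812), 4.6344194412231445)
708 uv 259 225 mid [ 387.4 -355.5   44.3] ext [44.6 44.1 13.2] circ [array([ 387.5, -355.1]), np.float64(22.7)]
282 uv 259 162 mid [ 481.2 -347.7   49.7] ext [24.4 24.3 24.5] circ [array([ 481.1, -348.1]), np.float64(12.7)]
```

View pics/w5.png

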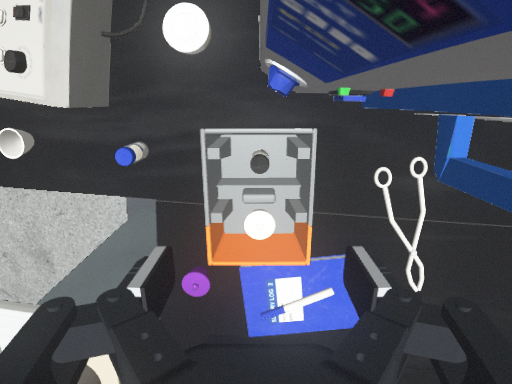

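Grey tray: crucible at (259,225) in the orange bay, vial at (260,162) in the plain bay, and the tray hasn't moved. Next I check the clearance round the white tray's far end using the stored clouds.

```bash
python3 - <<'E'
from h import *
for f in("top0","scene0","w3"):
    P=np.load(f+".npz")["P"].reshape(-1,3)
    print(f)
    for y in range(-60,440,40):
        row=[]
        for x in range(500,760,30):
            m=(abs(P[:,0]-x)<15)&(abs(P[:,1]-y)<20)
            row.append(int(P[m,2].max()) if m.any() else -1)
        print(y,row)
E
```

```text
top0
-60 [42, 90, 106, 107, 91, 94, 97, 90, 5]
-20 [37, 76, 80, 79, 78, 78, 79, 77, 4]
20 [35, 8, 65, 67, 63, 61, 61, 48, 30]
60 [6, 3, 5, 5, 25, 24, 24, 24, 23]
100 [4, 6, 6, 6, 25, 24, 24, 24, 28]
140 [78, 79, 80, 79, 80, 25, 236, 237, 233]
180 [65, 67, 8, 77, 81, 267, 285, 286, 284]
220 [62, 69, 10, 60, 79, 278, 285, 287, 286]
260 [80, 77, 81, 78, 79, 243, 283, 286, 283]
300 [6, 5, 4, 4, 21, 23, 25, 26, 26]
340 [5, 4, 41, 5, 23, 130, 166, 182, 178]
380 [5, 42, 51, 41, 20, 136, 168, 177, 178]
420 [56, 8, 7, 4, 21, 140, 165, 177, 179]
scene0
-60 [46, 90, 95, 105, 96, 94, 95, 91, -1]
-20 [38, 78, 80, 80, 79, 79, 77, 75, 4]
20 [39, 45, 67, 67, 64, 64, 64, 62, 27]
60 [3, 4, 3, 4, 19, 22, 22, 23, 26]
100 [3, 2, 1, -1, 20, 22, 22, 23, 23]
140 [78, 81, 79, 79, 76, -1, 235, 237, 22]
180 [68, 68, -1, 78, 78, 246, 283, 284, 283]
220 [67, 67, 4, 65, 79, 279, 285, 285, 283]
260 [80, 80, 79, 79, 79, 264, 283, 284, 284]
300 [4, 3, 4, 4, 22, 23, 24, 23, 22]
340 [3, 3, 39, 4, 22, 131, 163, 176, 178]
380 [5, 40, 48, 41, 21, 139, 165, 176, 177]
420 [5, 4, 5, 4, 23, 143, 159, 176, 177]
w3
-60 [2, 51, -1, -1, -1, -1, -1, -1, -1]
-20 [36, 72, 73, 70, 67, 64, 61, 1, -1]
20 [38, 2, 65, 65, 64, 63, 60, 57, -1]
60 [2, 2, 2, 2, 21, 21, 21, 20, -1]
100 [2, 2, 2, 2, 21, 22, 21, 21, -1]
140 [78, 78, 78, 77, 77, 21, 21, 19, -1]
180 [343, 65, 5, 76, 78, 109, 21, -1, -1]
220 [346, 65, 4, 51, 78, 116, 49, -1, -1]
260 [346, 77, 78, 78, 78, 21, 20, -1, -1]
300 [345, 2, 2, 2, 21, 21, 21, -1, -1]
340 [344, 2, 39, 37, 20, 103, 42, -1, -1]
380 [1, 39, 48, 39, 19, 98, -1, -1, -1]
420 [50, 2, 2, 2, 20, 95, -1, -1, -1]
```

Stirrer: it stands 285 mm high right behind the white tray's plain end. So I stack the empty white tray first and fill it in place on the grey one. That leads to the same end state, with no loaded carry and no crowding. Going to the white tab.

>>> send_rows([
  {"x": -1,"y": 3,"z": 0,"roll": 6,"claw": 0},
  {"x": -2,"y": 7,"z": 0,"roll": 12,"claw": 0},
  {"x": -2,"y": 11,"z": 0,"roll": 18,"claw": 0},
  {"x": -2,"y": 15,"z": 0,"roll": 24,"claw": 0},
  {"x": -2,"y": 19,"z": 0,"roll": 30,"claw": 0},
])

```text
clock: 14.22
eef_pos: [458.7, -155.7, 299.7]
tool_rot: [-3.139, 0.002, 0.608]
force: [0.5, 0.1, -0.3]
width: 85.5
```

>>> send_rows([
  {"x": 0,"y": 4,"z": 0,"roll": 6,"claw": 0},
  {"x": 0,"y": 8,"z": 0,"roll": 12,"claw": 0},
  {"x": 0,"y": 12,"z": 0,"roll": 18,"claw": 0},
  {"x": 0,"y": 16,"z": 0,"roll": 24,"claw": 0},
  {"x": 0,"y": 20,"z": 0,"roll": 30,"claw": 0},
])

```text
clock: 14.63
eef_pos: [458.8, 44.0, 299.9]
tool_rot: [-3.139, 0.001, 1.132]
force: [0.1, 0.2, -1.0]
width: 85.2
```

>>> send_rows([
  {"x": 1,"y": 4,"z": 0,"roll": 6,"claw": 0},
  {"x": 2,"y": 8,"z": 0,"roll": 12,"claw": 0.2},
  {"x": 4,"y": 12,"z": 0,"roll": 18,"claw": 0.4},
  {"x": 5,"y": 15,"z": 0,"roll": 19.3,"claw": 0.4},
  {"x": 6,"y": 16.1,"z": 0,"roll": 19.3,"claw": 0.4},
])

```text
clock: 15.05
eef_pos: [519.1, 209.7, 299.6]
tool_rot: [-3.138, -0.004, 1.472]
force: [-0.5, 0.9, 0.3]
width: 51.4
```

>>> send_rows([
  {"x": 0,"y": 0,"z": -2,"roll": 0,"claw": 0.4},
  {"x": 0,"y": 0,"z": -4,"roll": 0,"claw": 0.4},
  {"x": 0,"y": 0,"z": -4,"roll": 0,"claw": 0.4},
  {"x": 0,"y": 0,"z": -4,"roll": 0,"claw": 0.4},
  {"x": 0,"y": 0,"z": -4,"roll": 0,"claw": 0.4},
])

```text
clock: 15.47
eef_pos: [520.2, 203.3, 261.3]
tool_rot: [-3.141, 0.0, 1.464]
force: [0.2, -0.4, 0.1]
width: 51.6
```

```bash
python3 - <<'E'
from h import *
s=ctrl.read_state();print(s["clock"],s["eef_pos"],s["tool_rot"],s["force"],s["width"])
im,d,P=cloud("wrist")
cv2.imwrite("pics/w6.png",im);np.savez("w6.npz",im=im,P=P)
tray(P,(520.4,204,77))
m=(abs(P[...,0]-520)<40)&(abs(P[...,1]-204)<40)&(P[...,2]>58)&(P[...,2]<70)
print("tab",cv2.minAreaRect(P[m][:,:2].astype(np.float32)),P[m][:,2].mean())
E
```

```text
15.4667 [520.16647472 203.32046917 261.31829132] [-3.14069595e+00  3.95671319e-05  1.46356617e+00] [ 0.17788823 -0.37327525  0.09383396] 51.58309087443319
((520.4296264648438, 203.4412841796875), (140.78082275390625, 185.67388916015625), 83.81901550292969)
tab ((520.5247802734375, 204.31349182128906), (43.028194427490234, 11.669568061828613), 83.61368560791016) 63.239669073306565
```

>>> send_rows([
  {"x": 0,"y": 0,"z": -3,"roll": 0,"claw": 0.4},
  {"x": 0,"y": 0,"z": -7,"roll": 0,"claw": 0.4},
  {"x": 0,"y": 0,"z": -11,"roll": 0,"claw": 0.4},
  {"x": 0,"y": 0,"z": -14,"roll": 0,"claw": 0.4},
  {"x": 0,"y": 0,"z": -16,"roll": 0,"claw": 0.4},
])

```text
clock: 15.93
eef_pos: [519.6, 202.6, 99.5]
tool_rot: [-3.14, 0.001, 1.463]
force: [0.6, 0.3, -0.2]
width: 51.1
```

>>> send_rows([
  {"x": 0,"y": 0,"z": -2,"roll": 0,"claw": 0.4},
  {"x": 0,"y": 0,"z": -4,"roll": 0,"claw": 0.4},
  {"x": 0,"y": 0,"z": -5,"roll": 0,"claw": 0.4},
  {"x": 0,"y": 0,"z": -5.4,"roll": 0,"claw": 0.4},
  {"x": 0,"y": 0,"z": -5.4,"roll": 0,"claw": 0.4},
])

```text
clock: 16.35
eef_pos: [520.5, 203.5, 47.5]
tool_rot: [3.142, -0.0, 1.464]
force: [0.4, 0.7, 0.0]
width: 51.8
```

>>> send_rows([
  {"x": 0,"y": 0,"z": 0,"roll": 0,"claw": 0.6},
  {"x": 0,"y": 0,"z": 0,"roll": 0,"claw": 0.8},
  {"x": 0,"y": 0,"z": 0,"roll": 0,"claw": 1},
  {"x": 0,"y": 0,"z": 0,"roll": 0,"claw": 1},
  {"x": 0,"y": 0,"z": 0,"roll": 0,"claw": 1},
])

```text
clock: 16.77
eef_pos: [521.1, 203.8, 48.7]
tool_rot: [3.139, -0.001, 1.464]
force: [0.0, 0.1, 6.6]
width: 12.0
```

>>> send_rows([
  {"x": 0,"y": 0,"z": 0,"roll": 0,"claw": 1},
  {"x": 0,"y": 0,"z": 0,"roll": 0,"claw": 1},
])

```text
clock: 16.93
eef_pos: [521.2, 203.8, 48.7]
tool_rot: [3.139, -0.001, 1.464]
force: [-0.7, -0.2, 6.2]
width: 12.1
```

>>> send_rows([
  {"x": 0,"y": 0,"z": 1,"roll": 0,"claw": 1},
  {"x": 0,"y": 0,"z": 3,"roll": 0,"claw": 1},
  {"x": 0,"y": 0,"z": 6,"roll": 0,"claw": 1},
  {"x": 0,"y": 0,"z": 9,"roll": 0,"claw": 1},
  {"x": 0,"y": 0,"z": 12,"roll": 0,"claw": 1},
])

```text
clock: 17.35
eef_pos: [519.5, 203.1, 168.9]
tool_rot: [-3.14, 0.001, 1.464]
force: [1.3, -0.2, -2.4]
width: 11.9
```

>>> send_rows([
  {"x": -1,"y": 0,"z": 2,"roll": 0,"claw": 1},
  {"x": -3,"y": -1,"z": 4,"roll": 0,"claw": 1},
  {"x": -5,"y": -3,"z": 5,"roll": 0,"claw": 1},
  {"x": -7,"y": -5,"z": 5,"roll": -3,"claw": 1},
  {"x": -8,"y": -8,"z": 5,"roll": -8,"claw": 1},
])

```text
clock: 17.77
eef_pos: [437.5, 124.6, 218.6]
tool_rot: [-3.141, -0.001, 1.326]
force: [1.2, -0.1, -3.6]
width: 11.9
```

>>> send_rows([
  {"x": 0,"y": -2,"z": 0,"roll": -6,"claw": 1},
  {"x": 0,"y": -4,"z": 0,"roll": -12,"claw": 1},
  {"x": 0,"y": -6,"z": 0,"roll": -18,"claw": 1},
  {"x": 0,"y": -8,"z": 0,"roll": -24,"claw": 1},
  {"x": 0,"y": -10,"z": 0,"roll": -30,"claw": 1},
])

```text
clock: 18.18
eef_pos: [439.6, 22.4, 217.9]
tool_rot: [-3.141, 0.0, 0.796]
force: [0.3, -0.6, -3.4]
width: 12.0
```

>>> send_rows([
  {"x": 0,"y": -2,"z": 0,"roll": -6,"claw": 1},
  {"x": 0,"y": -4,"z": 0,"roll": -12,"claw": 1},
  {"x": 0,"y": -6,"z": 0,"roll": -18,"claw": 1},
  {"x": 0,"y": -8,"z": 0,"roll": -24,"claw": 1},
  {"x": 0,"y": -10,"z": 0,"roll": -30,"claw": 1},
])

```text
clock: 18.6
eef_pos: [439.6, -77.3, 217.9]
tool_rot: [-3.141, 0.0, 0.272]
force: [0.5, 0.5, -2.2]
width: 12.2
```

>>> send_rows([
  {"x": 0,"y": -2,"z": 0,"roll": -6,"claw": 1},
  {"x": 0,"y": -4,"z": 0,"roll": -12,"claw": 1},
  {"x": 0,"y": -6,"z": 0,"roll": -18,"claw": 1},
  {"x": 0,"y": -8,"z": 0,"roll": -24,"claw": 1},
  {"x": 0,"y": -10,"z": 0,"roll": -30,"claw": 1},
])

```text
clock: 19.02
eef_pos: [439.6, -177.1, 217.8]
tool_rot: [-3.141, 0.0, -0.251]
force: [0.4, 0.1, -2.2]
width: 12.1
```

>>> send_rows([
  {"x": 0,"y": -2,"z": 0,"roll": -6,"claw": 1},
  {"x": 0,"y": -4,"z": 0,"roll": -12,"claw": 1},
  {"x": 0,"y": -6,"z": 0,"roll": -18,"claw": 1},
  {"x": 0,"y": -8,"z": 0,"roll": -24,"claw": 1},
  {"x": 0,"y": -10,"z": 0,"roll": -30,"claw": 1},
])

```text
clock: 19.43
eef_pos: [439.8, -276.9, 217.8]
tool_rot: [-3.141, 0.001, -0.775]
force: [0.7, 0.2, -2.8]
width: 12.1
```

>>> send_rows([
  {"x": 0,"y": -2,"z": 0,"roll": -6,"claw": 1},
  {"x": 0,"y": -3,"z": 0,"roll": -12,"claw": 1},
  {"x": 0,"y": -4,"z": 0,"roll": -18,"claw": 1},
  {"x": 0,"y": -4,"z": 0,"roll": -22,"claw": 1},
  {"x": 0,"y": -4,"z": 0,"roll": -22,"claw": 1},
])

```text
clock: 19.85
eef_pos: [439.8, -316.5, 217.5]
tool_rot: [3.142, 0.001, -1.157]
force: [-0.2, 1.0, -2.4]
width: 12.2
```

>>> send_rows([
  {"x": -0.1,"y": -1,"z": 0,"roll": -5,"claw": 1},
  {"x": -0.3,"y": -2,"z": 0,"roll": -10,"claw": 1},
  {"x": -0.5,"y": -3,"z": 0,"roll": -15,"claw": 1},
  {"x": -0.5,"y": -3.4,"z": 0,"roll": -19.3,"claw": 1},
  {"x": -0.5,"y": -3.4,"z": 0,"roll": -19.3,"claw": 1},
])

```text
clock: 20.27
eef_pos: [434.9, -350.8, 217.5]
tool_rot: [3.142, 0.0, -1.492]
force: [-0.2, -0.6, -3.0]
width: 12.0
```

>>> send_rows([
  {"x": 0,"y": 0,"z": 0,"roll": 0,"claw": 1},
  {"x": 0,"y": 0,"z": 0,"roll": 0,"claw": 1},
  {"x": 0,"y": 0,"z": 0,"roll": 0,"claw": 1},
])

```text
clock: 20.52
eef_pos: [435.5, -349.6, 217.5]
tool_rot: [-3.141, 0.001, -1.488]
force: [0.1, -0.1, -3.0]
width: 12.0
```

```bash
python3 - <<'E'
from h import *
s=ctrl.read_state();print(s["clock"],s["eef_pos"],s["tool_rot"],np.degrees(s["tool_rot"][2]),s["force"],s["width"])
im,d,P=cloud("wrist");t,_,Q=cloud("scene")
cv2.imwrite("pics/w7.png",np.vstack([im,cv2.resize(t[90:180,240:410],(512,271))])[:,:]);
tray(P,(435,-350.5,247));tray(Q,(435,-350.5,247))
np.savez("w7.npz",im=im,P=P)
X=P.reshape(-1,3);m=(abs(X[:,0]-435)<120)&(abs(X[:,1]+350)<100)
print(np.histogram(X[m,2],bins=np.arange(0,300,10)))
E
```

```text
20.5167 [ 435.48904944 -349.57803283  217.45216697] [-3.14130127e+00  9.68876344e-04 -1.48805831e+00] -85.25946110979318 [ 0.13591858 -0.118277   -2.98335907] 11.9945154910351
((437.6620788574219, -372.1623840332031), (185.98329162597656, 98.17622375488281), 4.67669153213501)
((437.4445495605469, -347.038818359375), (189.0579071044922, 145.8784942626953), 4.693405628204346)
(array([ 2099,    65,     2,    19,     0,     5,   181,  1380,     0,
           0,     0,     0,     0,     0,     0,     0,  1736, 23403,
        3064,  4842,  7307,  5873,  7452, 13044, 16965,  2944,  5946,
        6365,  9264]), array([  0,  10,  20,  30,  40,  50,  60,  70,  80,  90, 100, 110, 120,
       130, 140, 150, 160, 170, 180, 190, 200, 210, 220, 230, 240, 250,
       260, 270, 280, 290]))
```

View pics/w7.png

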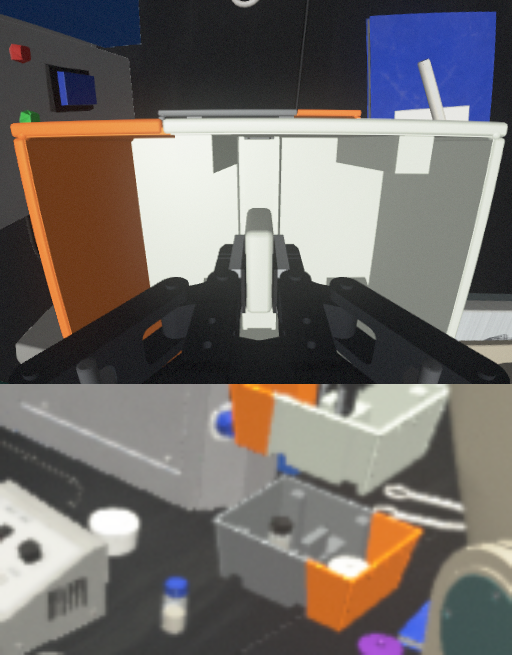

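White is held over grey with its orange end above grey's plain end. The wrist fit gives (435.9,-350.6) at 4.7° against grey's (435.1,-350.5) at 4.5°, which is inside the 6 mm play. Lowering.

>>> send_rows([
  {"x": -0.05,"y": 0,"z": -2,"roll": 0,"claw": 1},
  {"x": -0.05,"y": 0,"z": -4,"roll": 0,"claw": 1},
  {"x": -0.05,"y": 0,"z": -6,"roll": 0,"claw": 1},
  {"x": -0.05,"y": 0,"z": -7.5,"roll": 0,"claw": 1},
  {"x": -0.05,"y": 0,"z": -8.5,"roll": 0,"claw": 1},
])

```text
clock: 21.03
eef_pos: [434.3, -349.7, 130.9]
tool_rot: [3.14, 0.002, -1.49]
force: [-0.4, -0.5, -2.9]
width: 12.2
```

>>> send_rows([
  {"x": 0,"y": 0,"z": -0.4,"roll": 0,"claw": 1},
  {"x": 0,"y": 0,"z": -0.8,"roll": 0,"claw": 1},
  {"x": 0,"y": 0,"z": -1.2,"roll": 0,"claw": 1},
  {"x": 0,"y": 0,"z": -1.4,"roll": 0,"claw": 1},
  {"x": 0,"y": 0,"z": -1.5,"roll": 0,"claw": 1},
])

```text
clock: 21.45
eef_pos: [435.0, -350.8, 117.7]
tool_rot: [-3.141, -0.001, -1.491]
force: [-0.0, -0.5, -2.6]
width: 11.9
```

>>> send_rows([
  {"x": 0,"y": 0,"z": -0.1,"roll": 0,"claw": 1},
  {"x": 0,"y": 0,"z": -0.2,"roll": 0,"claw": 1},
  {"x": 0,"y": 0,"z": -0.2,"roll": 0,"claw": 1},
  {"x": 0,"y": 0,"z": -0.2,"roll": 0,"claw": 1},
])

```text
clock: 21.78
eef_pos: [435.1, -350.8, 116.7]
tool_rot: [-3.14, -0.001, -1.491]
force: [-1.4, 1.2, 5.2]
width: 11.8
```

>>> send_rows([
  {"x": 0,"y": 0,"z": 0,"roll": 0,"claw": 0.5},
  {"x": 0,"y": 0,"z": 0,"roll": 0,"claw": 0.5},
  {"x": 0,"y": 0,"z": 0,"roll": 0,"claw": 0.5},
  {"x": 0,"y": 0,"z": 0,"roll": 0,"claw": 0.5},
])

```text
clock: 22.12
eef_pos: [435.0, -350.7, 115.6]
tool_rot: [-3.141, -0.0, -1.491]
force: [0.0, -0.7, -0.0]
width: 42.8
```

>>> send_rows([
  {"x": 0,"y": 0,"z": 2,"roll": 0,"claw": 0.5},
  {"x": 0,"y": 0,"z": 5,"roll": 0,"claw": 0.5},
  {"x": 0,"y": 0,"z": 9,"roll": 0,"claw": 0.5},
  {"x": 0,"y": 0,"z": 13,"roll": 0,"claw": 0.5},
  {"x": 0,"y": 0,"z": 17,"roll": 0,"claw": 0.2},
])

```text
clock: 22.53
eef_pos: [434.3, -350.4, 287.1]
tool_rot: [3.141, 0.0, -1.491]
force: [1.2, 0.2, -0.1]
width: 53.6
```

>>> send_rows([
  {"x": 0,"y": 3,"z": 2,"roll": 0,"claw": 0},
  {"x": 0,"y": 5,"z": 4,"roll": 0,"claw": 0},
  {"x": 0,"y": 5,"z": 4,"roll": 0,"claw": 0},
  {"x": 0,"y": 5,"z": 4,"roll": 0,"claw": 0},
  {"x": 0,"y": 5,"z": 4,"roll": 0,"claw": 0},
])

```text
clock: 22.95
eef_pos: [434.3, -301.0, 324.9]
tool_rot: [3.141, -0.0, -1.491]
force: [-1.1, -0.8, -0.1]
width: 85.4
```

```bash
python3 - <<'E'
from h import *
s=ctrl.read_state();print(s["clock"],s["eef_pos"],s["tool_rot"],s["force"],s["width"])
ctrl.get_image("wrist");im,d,P=cloud("wrist")
cv2.imwrite("pics/w8.png",im);np.savez("w8.npz",im=im,P=P)
tray(P,(435,-350.5,145)); tray(P,(435,-350.5,77))
a=np.deg2rad(4.6);R=np.array([[np.cos(a),np.sin(a)],[-np.sin(a),np.cos(a)]])
X=P.reshape(-1,3);L=(X[:,:2]-[435.1,-350.5])@R.T
for nm,m in(("x+",abs(L[:,0]-91)<3),("x-",abs(L[:,0]+91)<3),("y+",abs(L[:,1]-69)<3),("y-",abs(L[:,1]+69)<3)):
    m&=(X[:,2]>125)&(X[:,2]<165); print(nm,m.sum(),np.percentile(X[m,2],90) if m.any() else 0)
E
```

```text
22.95 [ 434.33603783 -300.95244582  324.9364744 ] [ 3.14086355e+00 -2.73422329e-04 -1.49130623e+00] [-1.14776454 -0.82195515 -0.12991672] 85.40626658911135
((435.481689453125, -352.1932067871094), (185.87193298339844, 140.69493103027344), 4.466444492340088)
((435.2291259765625, -352.0349426269531), (160.2064208984375, 115.58253479003906), 4.461474895477295)
x+ 530 144.91945330096425
x- 483 145.0460621058906
y+ 357 144.99059231718866
y- 1316 145.2442900219491
```

View pics/w8.png

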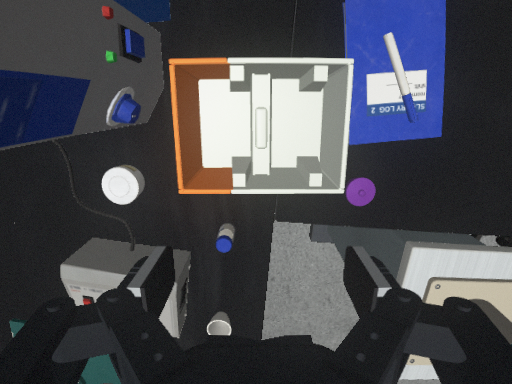

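White sits level: the rim is at 145 mm on all four sides, which is 77+68, and its orange end is over grey's plain end. I check the clearance near the far crucible from the stored data.

```bash
python3 - <<'E'
from h import *
for f in("top0","scene0","w3"):
    P=np.load(f+".npz")["P"].reshape(-1,3)
    for lo,hi in((15,30),(60,100),(100,200)):
        m=(P[:,1]>310)&(P[:,1]<450)&(P[:,2]>lo)&(P[:,2]<hi)&(P[:,0]>590)
        print(f,lo,hi,np.percentile(P[m,0],[0,2,20]).round() if m.any() else None)
E
```

```text
top0 15 30 [631. 633. 646.]
top0 60 100 [645. 646. 656.]
top0 100 200 [647. 651. 694.]
scene0 15 30 [629. 631. 636.]
scene0 60 100 [643. 646. 650.]
scene0 100 200 [644. 649. 681.]
w3 15 30 [630. 632. 637.]
w3 60 100 [645. 646. 646.]
w3 100 200 [647. 647. 647.]
```

>>> send_rows([
  {"x": 0,"y": 2,"z": 0,"roll": 7,"claw": 0},
  {"x": 0.5,"y": 4,"z": 0,"roll": 14,"claw": 0},
  {"x": 1,"y": 7,"z": 0,"roll": 21,"claw": 0},
  {"x": 1.5,"y": 10,"z": 0,"roll": 28,"claw": 0},
  {"x": 2,"y": 13,"z": 0,"roll": 35,"claw": 0},
])

```text
clock: 23.47
eef_pos: [454.3, -170.4, 324.3]
tool_rot: [3.14, 0.001, -0.877]
force: [0.3, -0.1, 0.8]
width: 85.3
```

>>> send_rows([
  {"x": 0,"y": 2.5,"z": 0,"roll": 7,"claw": 0},
  {"x": 0,"y": 5,"z": 0,"roll": 14,"claw": 0},
  {"x": 0,"y": 7.5,"z": 0,"roll": 21,"claw": 0},
  {"x": 0,"y": 10,"z": 0,"roll": 28,"claw": 0},
  {"x": 0,"y": 12.5,"z": 0,"roll": 35,"claw": 0},
])

```text
clock: 23.88
eef_pos: [454.4, -45.3, 324.4]
tool_rot: [3.141, 0.002, -0.265]
force: [0.5, 0.3, -0.0]
width: 85.3
```

>>> send_rows([
  {"x": 0,"y": 2.5,"z": 0,"roll": 7,"claw": 0},
  {"x": 0,"y": 5,"z": 0,"roll": 14,"claw": 0},
  {"x": 0,"y": 7.5,"z": 0,"roll": 21,"claw": 0},
  {"x": 0,"y": 10,"z": 0,"roll": 28,"claw": 0},
  {"x": 0,"y": 12.5,"z": 0,"roll": 35,"claw": 0},
])

```text
clock: 24.3
eef_pos: [454.7, 79.6, 324.4]
tool_rot: [-3.141, 0.002, 0.346]
force: [0.8, 0.1, -0.2]
width: 85.3
```

>>> send_rows([
  {"x": 0,"y": 2.5,"z": 0,"roll": 7,"claw": 0},
  {"x": 0,"y": 5,"z": 0,"roll": 14,"claw": 0},
  {"x": 0,"y": 7.5,"z": 0,"roll": 21,"claw": 0},
  {"x": 0,"y": 10,"z": 0,"roll": 28,"claw": 0},
  {"x": 0,"y": 12.5,"z": 0,"roll": 35,"claw": 0},
])

```text
clock: 24.72
eef_pos: [455.0, 204.6, 324.2]
tool_rot: [-3.14, 0.002, 0.956]
force: [1.0, -0.1, -0.3]
width: 85.2
```

>>> send_rows([
  {"x": 1,"y": 2.5,"z": 0,"roll": 7,"claw": 0},
  {"x": 2,"y": 5,"z": 0,"roll": 14,"claw": 0},
  {"x": 3,"y": 7.5,"z": 0,"roll": 21,"claw": 0},
  {"x": 4,"y": 9,"z": 0,"roll": 28,"claw": 0.25},
  {"x": 5,"y": 10,"z": 0,"roll": 35,"claw": 0.25},
])

```text
clock: 25.13
eef_pos: [505.1, 305.9, 323.8]
tool_rot: [-3.139, -0.001, 1.57]
force: [0.7, -0.4, -1.0]
width: 64.7
```

>>> send_rows([
  {"x": 1,"y": 2,"z": 0,"roll": 7,"claw": 0.25},
  {"x": 3,"y": 4,"z": 0,"roll": 14,"claw": 0.25},
  {"x": 4,"y": 6,"z": 0,"roll": 21,"claw": 0.25},
  {"x": 5.7,"y": 6.9,"z": 0,"roll": 28,"claw": 0.25},
  {"x": 5.7,"y": 6.9,"z": 0,"roll": 35,"claw": 0.25},
])

```text
clock: 25.55
eef_pos: [564.6, 374.2, 322.5]
tool_rot: [-3.141, -0.001, 2.178]
force: [-0.4, -1.5, -1.3]
width: 64.6
```

>>> send_rows([
  {"x": 0,"y": 0,"z": -3,"roll": 0,"claw": 0.25},
  {"x": 0,"y": 0,"z": -7,"roll": 0,"claw": 0.25},
  {"x": 0,"y": 0,"z": -11,"roll": 0,"claw": 0.25},
  {"x": 0,"y": 0,"z": -15,"roll": 0,"claw": 0.25},
  {"x": 0,"y": 0,"z": -18,"roll": 0,"claw": 0.25},
])

```text
clock: 25.97
eef_pos: [561.0, 370.7, 140.1]
tool_rot: [-3.136, 0.0, 2.172]
force: [-0.3, -0.7, 0.7]
width: 64.4
```

>>> send_rows([
  {"x": 0,"y": 0.06,"z": -2,"roll": 0,"claw": 0.25},
  {"x": 0,"y": 0.06,"z": -3.5,"roll": 0,"claw": 0.25},
  {"x": 0,"y": 0.06,"z": -3.5,"roll": 0,"claw": 0.25},
  {"x": 0,"y": 0.06,"z": -3.5,"roll": 0,"claw": 0.25},
])

```text
clock: 26.3
eef_pos: [561.6, 372.7, 108.5]
tool_rot: [-3.138, -0.0, 2.173]
force: [0.3, 0.4, 0.8]
width: 64.1
```

```bash
python3 - <<'E'
from h import *
s=ctrl.read_state();print(s["clock"],s["eef_pos"],s["tool_rot"],s["force"],s["width"])
im,d,P=cloud("wrist");cv2.imwrite("pics/w9.png",im)
blobs(P,im,(530,600,340,410),(36,52)); blobs(P,im,(480,535,420,480),(40,64))
E
```

```text
26.3 [561.58799218 372.66356664 108.47166914] [-3.13813733e+00 -1.77663416e-04  2.17287696e+00] [0.31166147 0.37029538 0.75872282] 64.05001567328779
2783 uv 261 206 mid [561.4 375.5  41.9] ext [44.8 44.9 11.8] circ [array([561.4, 375.5]), np.float64(22.7)]
1531 uv 260 67 mid [507.7 452.1  50.7] ext [24.5 25.2 21.3] circ [array([507.2, 452.2]), np.float64(12.9)]
```

>>> send_rows([
  {"x": 0,"y": 0.2,"z": -2,"roll": 0,"claw": 0.25},
  {"x": 0,"y": 0.2,"z": -5,"roll": 0,"claw": 0.25},
  {"x": 0,"y": 0.2,"z": -7.5,"roll": 0,"claw": 0.25},
  {"x": 0,"y": 0.2,"z": -8.8,"roll": 0,"claw": 0.25},
  {"x": 0,"y": 0.2,"z": -8.8,"roll": 0,"claw": 0.25},
])

```text
clock: 26.77
eef_pos: [560.8, 374.7, 20.4]
tool_rot: [-3.138, 0.0, 2.174]
force: [-0.7, 0.1, -0.2]
width: 64.3
```

>>> send_rows([
  {"x": 0,"y": 0,"z": 0,"roll": 0,"claw": 0.25},
  {"x": 0,"y": 0,"z": 0,"roll": 0,"claw": 0.6},
  {"x": 0,"y": 0,"z": 0,"roll": 0,"claw": 1},
  {"x": 0,"y": 0,"z": 0,"roll": 0,"claw": 1},
  {"x": 0,"y": 0,"z": 0,"roll": 0,"claw": 1},
])

```text
clock: 27.18
eef_pos: [563.2, 377.3, 24.9]
tool_rot: [3.137, -0.0, 2.174]
force: [0.0, 0.4, 6.5]
width: 43.6
```

>>> send_rows([
  {"x": 0,"y": 0,"z": 1,"roll": 0,"claw": 1},
  {"x": 0,"y": 0,"z": 4,"roll": 0,"claw": 1},
  {"x": 0,"y": 0,"z": 8,"roll": 0,"claw": 1},
  {"x": 0,"y": 0,"z": 12,"roll": 0,"claw": 1},
  {"x": 0,"y": 0,"z": 16,"roll": 0,"claw": 1},
])

```text
clock: 27.6
eef_pos: [561.3, 375.8, 184.9]
tool_rot: [-3.141, -0.0, 2.174]
force: [0.3, 0.6, 0.1]
width: 43.7
```

>>> send_rows([
  {"x": -1,"y": -1,"z": 2,"roll": 0,"claw": 1},
  {"x": -3,"y": -2,"z": 4,"roll": 0,"claw": 1},
  {"x": -5,"y": -4,"z": 6,"roll": 0,"claw": 1},
  {"x": -7,"y": -6,"z": 6,"roll": 0,"claw": 1},
  {"x": -8,"y": -9,"z": 6,"roll": 0,"claw": 1},
])

```text
clock: 28.02
eef_pos: [479.0, 288.4, 245.1]
tool_rot: [3.138, -0.002, 2.179]
force: [0.1, 0.1, -1.2]
width: 43.9
```

>>> send_rows([
  {"x": -1,"y": -4,"z": 0,"roll": 4,"claw": 1},
  {"x": -2,"y": -8,"z": 0,"roll": 8,"claw": 1},
  {"x": -3,"y": -12,"z": 0,"roll": 12,"claw": 1},
  {"x": -4,"y": -16,"z": 0,"roll": 16,"claw": 1},
  {"x": -4,"y": -20,"z": 0,"roll": 20,"claw": 1},
])

```text
clock: 28.43
eef_pos: [439.1, 84.3, 243.1]
tool_rot: [-3.14, 0.001, 2.529]
force: [-0.7, -0.5, -1.7]
width: 43.8
```

>>> send_rows([
  {"x": 0,"y": -4,"z": 0,"roll": 4,"claw": 1},
  {"x": 0,"y": -8,"z": 0,"roll": 8,"claw": 1},
  {"x": 0,"y": -12,"z": 0,"roll": 12,"claw": 1},
  {"x": 0,"y": -16,"z": 0,"roll": 16,"claw": 1},
  {"x": 0,"y": -20,"z": 0,"roll": 20,"claw": 1},
])

```text
clock: 28.85
eef_pos: [441.2, -116.0, 243.4]
tool_rot: [-3.14, 0.001, 2.876]
force: [1.0, -0.2, -1.5]
width: 43.9
```

>>> send_rows([
  {"x": 0,"y": -4,"z": 0,"roll": 4,"claw": 1},
  {"x": 0.5,"y": -8,"z": 0,"roll": 8,"claw": 1},
  {"x": 1,"y": -12,"z": 0,"roll": 12,"claw": 1},
  {"x": 1.5,"y": -16,"z": 0,"roll": 16,"claw": 1},
  {"x": 2,"y": -19,"z": 0,"roll": 20,"claw": 1},
])

```text
clock: 29.27
eef_pos: [460.7, -308.4, 243.1]
tool_rot: [-3.139, -0.0, -3.062]
force: [-0.1, 0.7, -1.1]
width: 43.5
```

>>> send_rows([
  {"x": 1,"y": -2.5,"z": 0,"roll": 0,"claw": 1},
  {"x": 2,"y": -4.4,"z": 0,"roll": 0,"claw": 1},
  {"x": 2,"y": -4.4,"z": 0,"roll": 0,"claw": 1},
  {"x": 2,"y": -4.4,"z": 0,"roll": 0,"claw": 1},
  {"x": 2,"y": -4.4,"z": 0,"roll": 0,"claw": 1},
])

```text
clock: 29.68
eef_pos: [481.4, -346.9, 242.8]
tool_rot: [3.141, -0.0, -3.061]
force: [0.7, -0.6, 0.1]
width: 43.6
```

```bash
python3 - <<'E'
from h import *
s=ctrl.read_state();print(s["clock"],s["qpos"].round(2),s["eef_pos"],s["tool_rot"],s["force"],s["width"])
im,d,P=cloud("wrist");cv2.imwrite("pics/w10.png",im)
tray(P,(435,-350.5,145))
E
```

```text
29.6833 [ 1.09  0.68 -0.86  1.67  0.57  1.07  1.71] [ 481.43615387 -346.88578193  242.83845315] [ 3.14114269e+00 -3.81243322e-04 -3.06086681e+00] [ 0.67478141 -0.60628388  0.1183802 ] 43.60868995431285
((435.4102478027344, -352.025390625), (184.76132202148438, 142.06106567382812), 4.550604820251465)
```

View pics/w10.png

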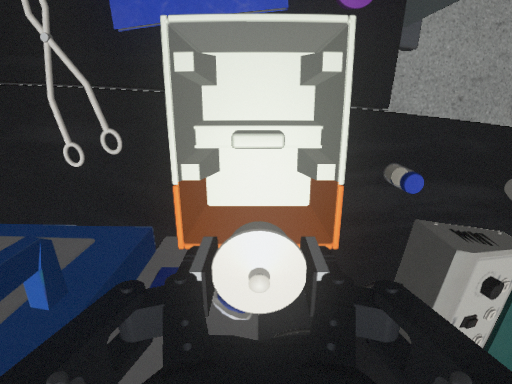

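The crucible is held upright at (260,270), over white's orange bay. Lowering.

>>> send_rows([
  {"x": 0,"y": -0.1,"z": -3,"roll": 0,"claw": 1},
  {"x": 0,"y": -0.1,"z": -6,"roll": 0,"claw": 1},
  {"x": 0,"y": -0.1,"z": -9,"roll": 0,"claw": 1},
  {"x": 0,"y": -0.1,"z": -11,"roll": 0,"claw": 1},
  {"x": 0,"y": -0.1,"z": -12.5,"roll": 0,"claw": 1},
])

```text
clock: 30.15
eef_pos: [480.5, -347.3, 115.9]
tool_rot: [3.14, -0.002, -3.06]
force: [0.9, -0.5, -0.3]
width: 43.6
```

>>> send_rows([
  {"x": 0,"y": 0,"z": -0.8,"roll": 0,"claw": 1},
  {"x": 0,"y": 0,"z": -1.5,"roll": 0,"claw": 1},
  {"x": 0,"y": 0,"z": -2,"roll": 0,"claw": 1},
  {"x": 0,"y": 0,"z": -2.1,"roll": 0,"claw": 1},
  {"x": 0,"y": 0,"z": -2.1,"roll": 0,"claw": 1},
])

```text
clock: 30.57
eef_pos: [482.1, -349.0, 97.0]
tool_rot: [-3.141, 0.001, -3.062]
force: [-0.2, -0.1, -0.8]
width: 43.8
```

>>> send_rows([
  {"x": 0,"y": 0,"z": -0.2,"roll": 0,"claw": 1},
  {"x": 0,"y": 0,"z": -0.3,"roll": 0,"claw": 1},
  {"x": 0,"y": 0,"z": -0.3,"roll": 0,"claw": 1},
])

```text
clock: 30.82
eef_pos: [482.6, -349.2, 95.4]
tool_rot: [-3.14, 0.002, -3.062]
force: [-2.1, 0.9, 9.8]
width: 43.7
```

>>> send_rows([
  {"x": 0,"y": 0,"z": 0,"roll": 0,"claw": 0.38},
  {"x": 0,"y": 0,"z": 0,"roll": 0,"claw": 0.38},
  {"x": 0,"y": 0,"z": 0,"roll": 0,"claw": 0.38},
])

```text
clock: 31.07
eef_pos: [481.9, -349.1, 93.7]
tool_rot: [-3.141, 0.0, -3.062]
force: [-0.9, -1.0, 1.4]
width: 52.9
```

>>> send_rows([
  {"x": 0,"y": 0,"z": 2,"roll": 0,"claw": 0.38},
  {"x": 0,"y": 0,"z": 5,"roll": 0,"claw": 0.38},
  {"x": 0,"y": 0,"z": 9,"roll": 0,"claw": 0.38},
  {"x": 0,"y": 0,"z": 13,"roll": 0,"claw": 0.38},
  {"x": -0.5,"y": 0,"z": 17,"roll": 0,"claw": 0.38},
])

```text
clock: 31.48
eef_pos: [477.3, -348.4, 265.1]
tool_rot: [3.141, 0.001, -3.061]
force: [1.0, -1.4, 0.8]
width: 53.0
```

>>> send_rows([
  {"x": -1,"y": 4,"z": 0,"roll": 0,"claw": 0},
  {"x": -2,"y": 8,"z": 0,"roll": 0,"claw": 0},
  {"x": -3,"y": 12,"z": 0,"roll": 0,"claw": 0},
  {"x": -4,"y": 16,"z": 0,"roll": 0,"claw": 0},
  {"x": -4,"y": 20,"z": 0,"roll": 0,"claw": 0},
])

```text
clock: 31.9
eef_pos: [434.2, -147.8, 263.3]
tool_rot: [-3.141, -0.002, -3.063]
force: [1.8, 0.1, -0.6]
width: 85.3
```

>>> send_rows([
  {"x": 0,"y": 4,"z": 0,"roll": 0,"claw": 0},
  {"x": 0,"y": 8,"z": 0,"roll": 0,"claw": 0},
  {"x": 0,"y": 12,"z": 0,"roll": 0,"claw": 0},
  {"x": 0,"y": 16,"z": 0,"roll": 0,"claw": 0},
  {"x": 0,"y": 20,"z": 0,"roll": 0,"claw": 0},
])

```text
clock: 32.32
eef_pos: [436.4, 52.7, 263.6]
tool_rot: [-3.141, 0.0, -3.062]
force: [0.7, -0.7, -0.2]
width: 85.5
```

>>> send_rows([
  {"x": 0,"y": 4,"z": 0,"roll": 0,"claw": 0},
  {"x": 0,"y": 8,"z": 0,"roll": 0,"claw": 0},
  {"x": 1,"y": 12,"z": 0,"roll": 0,"claw": 0},
  {"x": 2,"y": 16,"z": 0,"roll": 0,"claw": 0},
  {"x": 3,"y": 20,"z": 0,"roll": 0,"claw": 0},
])

```text
clock: 32.73
eef_pos: [466.8, 252.9, 263.4]
tool_rot: [-3.141, 0.0, -3.062]
force: [1.5, -0.0, 0.3]
width: 85.2
```

>>> send_rows([
  {"x": 1,"y": 4,"z": -1,"roll": 0,"claw": 0},
  {"x": 2,"y": 8,"z": -2,"roll": 0,"claw": 0},
  {"x": 3,"y": 12,"z": -4,"roll": 0,"claw": 0},
  {"x": 4,"y": 16,"z": -4,"roll": 0,"claw": 0},
  {"x": 4,"y": 19,"z": -4,"roll": 0,"claw": 0},
])

```text
clock: 33.15
eef_pos: [507.7, 442.4, 221.2]
tool_rot: [-3.14, -0.001, -3.063]
force: [1.1, -0.3, -0.2]
width: 85.3
```

```bash
python3 - <<'E'
from h import *
ctrl.get_image("wrist");ctrl.get_image("wrist")
s=ctrl.read_state();print(s["clock"],s["eef_pos"],s["tool_rot"],s["force"],s["width"])
im,d,P=cloud("wrist")
blobs(P,im,(470,550,410,490),(40,64))
im,d,P=cloud("top"); tray(P,(435,-350.5,145)); blobs(P,im,(450,510,-380,-315),(100,130))
E
```

```text
33.25 [503.52088111 448.3941875  222.73107081] [ 3.13526772e+00 -2.51849101e-03 -3.05511286e+00] [-0.70526607  0.87123625  1.0810138 ] 85.14729531815689
507 uv 262 181 mid [506.5 452.3  50.5] ext [24.5 25.3 20.9] circ [array([506.5, 452.3]), np.float64(12.6)]
((436.1068115234375, -353.0560302734375), (184.20733642578125, 143.2290496826172), 4.665189266204834)
142 uv 380 181 mid [ 481.4 -350.5  109.5] ext [42.5 41.5 18.2] circ [array([ 482.3, -350.7]), np.float64(22.2)]
```

>>> send_rows([
  {"x": 0,"y": 1.1,"z": -3,"roll": 0,"claw": 0},
  {"x": 0,"y": 1.1,"z": -6,"roll": 0,"claw": 0},
  {"x": 0,"y": 1.1,"z": -9,"roll": 0,"claw": 0},
  {"x": 0,"y": 1.1,"z": -12,"roll": 0,"claw": 0},
  {"x": 0,"y": 1.1,"z": -14,"roll": 0,"claw": 0},
])

```text
clock: 33.77
eef_pos: [507.1, 448.3, 80.7]
tool_rot: [-3.138, -0.002, -3.064]
force: [0.6, -1.4, -0.5]
width: 85.4
```

>>> send_rows([
  {"x": 0,"y": 0,"z": -2,"roll": 0,"claw": 0},
  {"x": 0,"y": 0,"z": -4,"roll": 0,"claw": 0},
  {"x": 0,"y": 0,"z": -5.5,"roll": 0,"claw": 0},
  {"x": 0,"y": 0,"z": -5.5,"roll": 0,"claw": 0},
  {"x": 0,"y": 0,"z": -5.5,"roll": 0,"claw": 0},
])

```text
clock: 34.18
eef_pos: [507.1, 450.7, 28.2]
tool_rot: [-3.14, -0.001, -3.063]
force: [0.8, -0.7, -0.3]
width: 85.3
```

>>> send_rows([
  {"x": 0,"y": 0,"z": 0,"roll": 0,"claw": 0.5},
  {"x": 0,"y": 0,"z": 0,"roll": 0,"claw": 0.7},
  {"x": 0,"y": 0,"z": 0,"roll": 0,"claw": 1},
  {"x": 0,"y": 0,"z": 0,"roll": 0,"claw": 1},
  {"x": 0,"y": 0,"z": 0,"roll": 0,"claw": 1},
])

```text
clock: 34.6
eef_pos: [507.0, 452.3, 29.1]
tool_rot: [3.141, 0.001, -3.062]
force: [0.2, -0.6, 4.7]
width: 25.8
```

>>> send_rows([
  {"x": 0,"y": 0,"z": 0,"roll": 0,"claw": 1},
  {"x": 0,"y": 0,"z": 2,"roll": 0,"claw": 1},
  {"x": 0,"y": 0,"z": 5,"roll": 0,"claw": 1},
  {"x": 0,"y": 0,"z": 9,"roll": 0,"claw": 1},
  {"x": 0,"y": 0,"z": 13,"roll": 0,"claw": 1},
])

```text
clock: 35.02
eef_pos: [506.0, 451.3, 158.8]
tool_rot: [-3.14, -0.002, -3.061]
force: [1.4, 0.8, 0.2]
width: 25.0
```

>>> send_rows([
  {"x": -1,"y": -1,"z": 3,"roll": 0,"claw": 1},
  {"x": -2,"y": -3,"z": 6,"roll": 0,"claw": 1},
  {"x": -4,"y": -6,"z": 9,"roll": 0,"claw": 1},
  {"x": -5,"y": -10,"z": 9,"roll": 0,"claw": 1},
  {"x": -6,"y": -14,"z": 9,"roll": 0,"claw": 1},
])

```text
clock: 35.43
eef_pos: [446.5, 315.8, 250.5]
tool_rot: [3.139, 0.003, -3.059]
force: [1.0, -1.5, -0.5]
width: 24.6
```

>>> send_rows([
  {"x": 0,"y": -4,"z": 0,"roll": 0,"claw": 1},
  {"x": 0,"y": -8,"z": 0,"roll": 0,"claw": 1},
  {"x": 0,"y": -12,"z": 0,"roll": 0,"claw": 1},
  {"x": 0,"y": -16,"z": 0,"roll": 0,"claw": 1},
  {"x": 0,"y": -20,"z": 0,"roll": 0,"claw": 1},
])

```text
clock: 35.85
eef_pos: [447.0, 113.1, 248.5]
tool_rot: [-3.141, 0.0, -3.061]
force: [1.1, -0.9, -0.4]
width: 24.5
```

>>> send_rows([
  {"x": 0,"y": -4,"z": 0,"roll": 0,"claw": 1},
  {"x": 0,"y": -8,"z": 0,"roll": 0,"claw": 1},
  {"x": 0,"y": -12,"z": 0,"roll": 0,"claw": 1},
  {"x": 0,"y": -16,"z": 0,"roll": 0,"claw": 1},
  {"x": 0,"y": -20,"z": 0,"roll": 0,"claw": 1},
])

```text
clock: 36.27
eef_pos: [447.0, -87.0, 248.6]
tool_rot: [-3.141, 0.0, -3.062]
force: [1.3, -0.6, 0.0]
width: 24.6
```

>>> send_rows([
  {"x": -0.5,"y": -4,"z": 0,"roll": 0,"claw": 1},
  {"x": -1,"y": -8,"z": 0,"roll": 0,"claw": 1},
  {"x": -1.5,"y": -12,"z": 0,"roll": 0,"claw": 1},
  {"x": -2,"y": -15,"z": 0,"roll": 0,"claw": 1},
  {"x": -2.5,"y": -18,"z": 0,"roll": 0,"claw": 1},
])

```text
clock: 36.68
eef_pos: [421.5, -267.2, 248.3]
tool_rot: [-3.141, -0.0, -3.063]
force: [0.9, 0.2, -1.1]
width: 24.7
```

>>> send_rows([
  {"x": -1,"y": -3,"z": 0,"roll": 0,"claw": 1},
  {"x": -2,"y": -6,"z": 0,"roll": 0,"claw": 1},
  {"x": -3.1,"y": -8.8,"z": 0,"roll": 0,"claw": 1},
  {"x": -3.1,"y": -8.8,"z": 0,"roll": 0,"claw": 1},
  {"x": -3.1,"y": -8.8,"z": 0,"roll": 0,"claw": 1},
])

```text
clock: 37.1
eef_pos: [390.3, -354.6, 247.9]
tool_rot: [3.141, -0.001, -3.066]
force: [0.7, 0.1, -0.4]
width: 24.5
```

>>> send_rows([
  {"x": 0,"y": 0,"z": -1,"roll": 0,"claw": 1},
  {"x": 0,"y": 0,"z": -2,"roll": 0,"claw": 1},
  {"x": 0,"y": 0,"z": -2,"roll": 0,"claw": 1},
  {"x": 0,"y": 0,"z": -2,"roll": 0,"claw": 1},
])

```text
clock: 37.43
eef_pos: [391.4, -351.6, 227.5]
tool_rot: [3.14, -0.001, -3.059]
force: [0.2, 0.0, -0.4]
width: 24.8
```

```bash
python3 - <<'E'
from h import *
s=ctrl.read_state();print(s["clock"],s["eef_pos"],s["tool_rot"],s["force"],s["width"])
im,d,P=cloud("wrist");cv2.imwrite("pics/w11.png",im)
tray(P,(435,-350.5,145))
E
```

```text
37.4333 [ 391.43740791 -351.60169492  227.52654726] [ 3.14009356e+00 -1.44162194e-03 -3.05942432e+00] [ 0.16740246  0.02119201 -0.39417343] 24.825552459308383
((433.0508117675781, -352.27349853515625), (180.40890502929688, 141.56024169921875), 4.338599681854248)
```

View pics/w11.png

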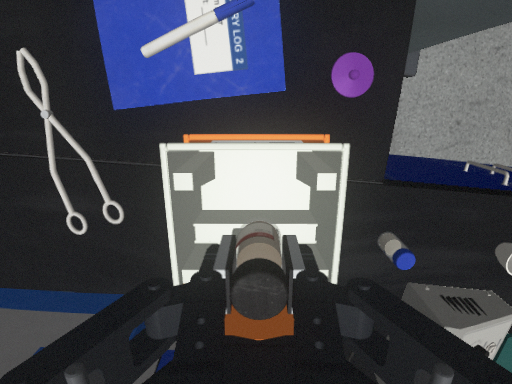

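The red vial is held upright at (262,270), over white's plain bay, with grey's orange rim showing behind. Lowering.

>>> send_rows([
  {"x": 0,"y": 0,"z": -2,"roll": 0,"claw": 1},
  {"x": 0,"y": 0,"z": -5,"roll": 0,"claw": 1},
  {"x": 0,"y": 0,"z": -8,"roll": 0,"claw": 1},
  {"x": 0,"y": 0,"z": -10,"roll": 0,"claw": 1},
  {"x": 0,"y": 0,"z": -11,"roll": 0,"claw": 1},
])

```text
clock: 37.9
eef_pos: [390.7, -352.0, 116.3]
tool_rot: [3.139, -0.002, -3.061]
force: [-0.3, 0.2, 0.0]
width: 24.6
```

>>> send_rows([
  {"x": 0,"y": 0,"z": -0.8,"roll": 0,"claw": 1},
  {"x": 0,"y": 0,"z": -1.4,"roll": 0,"claw": 1},
  {"x": 0,"y": 0,"z": -1.6,"roll": 0,"claw": 1},
  {"x": 0,"y": 0,"z": -1.6,"roll": 0,"claw": 1},
  {"x": 0,"y": 0,"z": -1.6,"roll": 0,"claw": 1},
])

```text
clock: 38.32
eef_pos: [392.1, -353.3, 103.2]
tool_rot: [-3.141, 0.001, -3.062]
force: [-1.0, 0.6, -0.2]
width: 24.8
```

>>> send_rows([
  {"x": 0,"y": 0,"z": -0.1,"roll": 0,"claw": 1},
  {"x": 0,"y": 0,"z": -0.2,"roll": 0,"claw": 1},
  {"x": 0,"y": 0,"z": -0.2,"roll": 0,"claw": 1},
])

```text
clock: 38.57
eef_pos: [391.6, -353.2, 100.7]
tool_rot: [-3.141, 0.0, -3.062]
force: [0.5, 0.1, -0.1]
width: 24.9
```

>>> send_rows([
  {"x": 0,"y": 0,"z": -0.1,"roll": 0,"claw": 1},
  {"x": 0,"y": 0,"z": -0.15,"roll": 0,"claw": 1},
  {"x": 0,"y": 0,"z": -0.15,"roll": 0,"claw": 0.53},
  {"x": 0,"y": 0,"z": -0.15,"roll": 0,"claw": 0.53},
  {"x": 0,"y": 0,"z": -0.15,"roll": 0,"claw": 0.53},
])

```text
clock: 38.98
eef_pos: [391.7, -353.2, 99.0]
tool_rot: [-3.141, 0.0, -3.062]
force: [-0.5, -0.8, 1.2]
width: 40.0
```

>>> send_rows([
  {"x": 0,"y": 0,"z": 0,"roll": 0,"claw": 0.53},
  {"x": 0,"y": 0,"z": 2,"roll": 0,"claw": 0.53},
  {"x": 0,"y": 0,"z": 5,"roll": 0,"claw": 0.53},
  {"x": 0,"y": 0,"z": 9,"roll": 0,"claw": 0.53},
  {"x": 0,"y": 0,"z": 13,"roll": 0,"claw": 0.53},
])

```text
clock: 39.4
eef_pos: [390.8, -352.1, 229.6]
tool_rot: [3.139, -0.001, -3.061]
force: [-0.6, -1.4, -0.6]
width: 39.8
```

>>> send_rows([
  {"x": 0,"y": 0,"z": 4,"roll": 0,"claw": 0},
  {"x": 0,"y": 1,"z": 8,"roll": 0,"claw": 0},
  {"x": 0,"y": 2,"z": 11,"roll": 0,"claw": 0},
  {"x": 0,"y": 2,"z": 12,"roll": 0,"claw": 0},
  {"x": 0,"y": 2,"z": 12,"roll": 0,"claw": 0},
])

```text
clock: 39.82
eef_pos: [392.9, -333.0, 351.5]
tool_rot: [-3.138, 0.003, -3.061]
force: [1.4, -0.1, -0.6]
width: 85.3
```

```bash
python3 - <<'E'
from h import *
ctrl.get_image("wrist")
s=ctrl.read_state();print(s["clock"],s["eef_pos"],s["force"],s["width"])
im,d,P=cloud("wrist");t,_,Q=cloud("scene")
b=cv2.resize(t[80:195,240:410],(512,346))
cv2.imwrite("pics/final.png",cv2.resize(np.vstack([im,b]),None,fx=.8,fy=.8))
tray(P,(435,-350.5,145));blobs(P,im,(450,510,-380,-315),(103,126));blobs(P,im,(370,410,-375,-335),(103,137))
X=P.reshape(-1,3);a=np.deg2rad(4.5);R=np.array([[np.cos(a),np.sin(a)],[-np.sin(a),np.cos(a)]]);L=(X[:,:2]-[435.4,-352])@R.T
for nm,m in(("x+",abs(L[:,0]-91)<3),("x-",abs(L[:,0]+91)<3),("y+",abs(L[:,1]-69)<3),("y-",abs(L[:,1]+69)<3)):
    m&=(X[:,2]>125)&(X[:,2]<165); print(nm,m.sum(),np.percentile(X[m,2],90) if m.any() else 0)
ctrl_t=Q;blobs(Q,t,(450,510,-30,45),(20,50));blobs(Q,t,(450,510,-200,-140),(40,66));blobs(Q,t,(600,680,-280,-190),(25,50))
E
```

```text
39.8667 [ 391.50608622 -333.3378458   349.20798359] [-0.1381995  -0.04395106 -0.41151639] 85.44227133352449
((434.23736572265625, -350.4380187988281), (185.8363494873047, 140.67697143554688), 3.2367963790893555)
781 uv 242 228 mid [ 481.3 -350.2  112.1] ext [44.5 44.7 12.6] circ [array([ 481.6, -349.9]), np.float64(22.7)]
387 uv 245 164 mid [ 390.6 -351.3  117.4] ext [25.  24.8 28.5] circ [array([ 390.3, -351.2]), np.float64(12.9)]
x+ 195 144.76766267200088
x- 588 144.9873421265639
y+ 705 144.87226281122872
y- 333 154.02008194175792
118 uv 256 185 mid [482.1  12.7  29.6] ext [41.6 43.9 19.1] circ [array([483.4,  12.9]), np.float64(23.4)]
63 uv 298 158 mid [ 477.6 -167.2   50.9] ext [29.1 30.4 21.5] circ [array([ 478.4, -167.6]), np.float64(15.7)]
134 uv 278 136 mid [ 641.3 -237.6   30.9] ext [60.4 61.2 11.8] circ [array([ 641.9, -238.5]), np.float64(31.9)]
```

View pics/final.png

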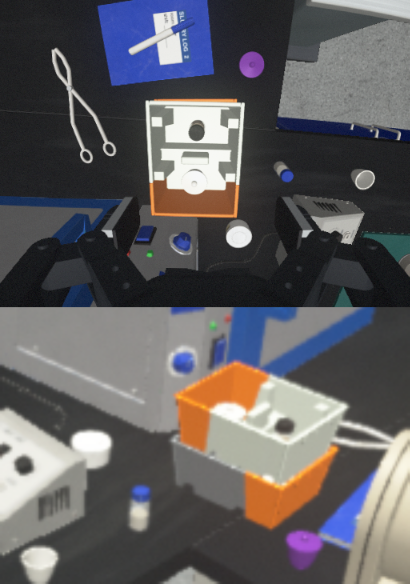

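```bash
python3 - <<'E'
from h import *
for i in range(3): im,d,P=cloud("wrist")
print(ctrl.read_state()["eef_pos"])
X=P.reshape(-1,3);X=X[~np.isnan(X[:,0])]
for n,r in(("wrist",X),("top",cloud("top")[2].reshape(-1,3))):
    m=(abs(r[:,0]-435)<105)&(abs(r[:,1]+351)<85)&(r[:,2]>139)&(r[:,2]<149);A=r[m]
    print(n,"white",cv2.minAreaRect(A[:,:2].astype(np.float32)))
    B=A[A[:,2]>142.5];c=np.linalg.lstsq(np.c_[B[:,:2]-B[:,:2].mean(0),np.ones(len(B))],B[:,2],rcond=None)[0];print("tilt deg",np.degrees(c[:2]).round(2),"z",c[2].round(1))
    m=(abs(r[:,0]-435)<110)&(abs(r[:,1]+351)<90)&(r[:,2]>73)&(r[:,2]<80);G=r[m]
    print("grey",len(G),cv2.minAreaRect(G[:,:2].astype(np.float32)),G[:,:2].min(0),G[:,:2].max(0))
z=np.load("w8.npz")["P"].reshape(-1,3);m=(abs(z[:,0]-435)<110)&(abs(z[:,1]+351)<90)&(z[:,2]>73)&(z[:,2]<80);G=z[m]
print("w8 grey",len(G),cv2.minAreaRect(G[:,:2].astype(np.float32)),G[:,:2].min(0),G[:,:2].max(0))
E
```

```text
[ 390.60489775 -333.070609    347.12234435]
wrist white ((434.0245666503906, -350.4963073730469), (185.0332489013672, 140.7650604248047), 3.1351420879364014)
tilt deg [-0.03 -0.  ] z 143.9
grey 851 ((428.8169860839844, -351.23785400390625), (172.18487548828125, 137.40869140625), 4.406998634338379) [ 337.79241377 -426.25449017] [ 516.72977268 -288.93295416]
top white ((434.732666015625, -351.10809326171875), (183.77798461914062, 143.42555236816406), 3.356290102005005)
tilt deg [0.08 0.22] z 144.5
grey 205 ((433.7156066894531, -345.86175537109375), (180.4442138671875, 130.37887573242188), 4.56703519821167) [ 338.76462776 -413.03753379] [ 518.78576557 -274.82153136]
w8 grey 691 ((435.52685546875, -351.826171875), (159.80361938476562, 114.67595672607422), 4.669964790344238) [ 351.92440171 -411.71581768] [ 518.84796656 -288.66699497]
```

Checks before handing in: white is level (tilt ≤0.2°, rim at 144–145 mm), grey is unchanged at about 4.4°, and all three bystanders are in place.

```bash
python3 -c "
from cell import ctrl
print(ctrl.finish_job(), ctrl.read_state()['clock'])"
```

```text
the job is handed in; nothing more can be done
the job is handed in; nothing more can be done
```

Both trays are packed and stacked, and the job was handed in at about 40 s. In each tray a lidded crucible stands in the orange bay and a black-capped vial in the plain bay: green in grey, red in white.

**Order:** I packed grey, then stacked the empty white tray, then filled it on top of grey. Filling it where it first stood would have brought the gripper close to the stirrer behind it and meant carrying a loaded tray.

**Last checks:**
- **White tray:** it sits level on the lugs, with its rim at about 144–145 mm (77+68 expected) and tilt no more than 0.2°. Its orange end is over grey's plain end.
- **Samples:** the upper crucible and vial stand upright in their bays. The lower pair was checked upright before stacking but can't be seen now.
- **Grey tray:** its position and angle match the first measurement, as far as its rim still shows. One partial fit was off by several mm because white hides most of the rim.
- **Bystanders:** the open crucible, blue vial and tin are where they started. The purple look-alike was not touched.

**Disagreements:**
- **White turned slightly:** it went from about 4.5° to 3.2° while being filled, within the 6 mm play.
- **Odd rim reading:** one side read 154 mm in a single check; a fit to the whole rim afterwards showed it level.

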